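# Restock the dumpling holding cabinet

## Task

Restock the holding cabinet: first switch its isolator off, then swing the door wide open (at least a right angle) by its handle. Put every tub standing on the table into the sloped lane, upright and lengthwise, so that all of them slide down to the stop and queue there; then shut the door fully and, last, switch the isolator back on. The isolator must never be on while the door is open, and the bottle, bowl and basket are to stay where they are.

Things in the scene. Friction and masses are not known exactly. Their poses are not given: they have to be found in the camera images.
- cabinet: fixed holding cabinet, 340 deep (its x) x 170 wide (its y) x 205 mm tall; origin: centre of its underside. Its -x side is the front with the door and faces the right of the table (world -y, within 9 degrees); its +y side faces the robot. The back 180 mm has a fixed clear roof, top 205 mm up; the front 135 mm is the loading bay, open above once the door is open, its side walls only 135 mm high
- load_point (a point): on the lane floor in the loading bay, 92 mm above the table, 90 mm in front of the roof's edge; axes as the cabinet's. The floor goes on rising 0.25 mm per mm for 40 mm to the front. A tub let go upright here, length along the lane, slides to the stop by itself. The guides beside the lane are 66 mm apart and 22 mm high; the bay's walls are 154 mm apart
- lane_stop (a point): foot of the orange stop plate at the low back end of the lane, on the lane floor, 30 mm above the table. The roller lane runs along the middle of the cabinet and falls 14 degrees from the bay to this stop, 250 mm (level) behind load_point; it holds four tubs in a row, length along the lane, and is slippery enough for them to slide
- door (a joint): door angle, rad: 0 shut, 1.9 fully open; 0 to 0.04 at first. One piece: front panel 170 wide x 193 mm tall and a clear flap over the loading bay, top 205 mm up. Upright hinge at the cabinet's front corner on its -y side, the one farther from the robot; opens by swinging the other edge out to the front, anticlockwise from above. Stays where it is left; about 1 N at the handle moves it
- door_handle (a point): grip point on the axis of the door handle, 200 mm above the table. The handle is an upright round black bar, 11 mm thick, from 95 to 225 mm above the table, 50 mm in front of the door panel, 140 mm along the door from the hinge. Above 165 mm it stands free and it ends 20 mm above the door, so it can be pinched from above and turns between the fingers
- door_hinge (a point): point on the door's upright hinge axis, 200 mm above the table
- switch (a joint): isolator lever angle, rad: 0 off (leaning to the cabinet's +y side, towards the robot, over the red mark), 1.2 on (leaning away from the robot, over the green mark). On at first. Upright at 0.6; over-centre: once pushed 0.3 past upright it falls to that end and stays. About 3 N at the tip moves it
- switch_tip (a point): middle of the red cross-bar on the isolator lever, 85 mm from its pivot; the bar is 22 mm thick and 66 mm long, along the cabinet's x
- switch_pivot (a point): pivot of the isolator lever (axis along the cabinet's x), 235 mm above the table, on the grey isolator box (60 x 80 x 30 mm) that stands on the cabinet's fixed roof
- tub1_mid (a point): lidded food tub, rigid (off-white box with a pale band, teal or lilac lid), 68 mm long (its x) x 56 mm wide (its y) x 80 mm tall, 175 to 350 g, standing upright on the table at first; this point is its centre, 40 mm above its underside. Two to four tubs are present; absent ones read None
- tub2_mid (a point): lidded food tub, rigid (off-white box with a pale band, teal or lilac lid), 68 mm long (its x) x 56 mm wide (its y) x 80 mm tall, 175 to 350 g, standing upright on the table at first; this point is its centre, 40 mm above its underside. Two to four tubs are present; absent ones read None
- tub3_mid (a point): lidded food tub, rigid (off-white box with a pale band, teal or lilac lid), 68 mm long (its x) x 56 mm wide (its y) x 80 mm tall, 175 to 350 g, standing upright on the table at first; this point is its centre, 40 mm above its underside. Two to four tubs are present; absent ones read None
- tub4_mid (a point): lidded food tub, rigid (off-white box with a pale band, teal or lilac lid), 68 mm long (its x) x 56 mm wide (its y) x 80 mm tall, 175 to 350 g, standing upright on the table at first; this point is its centre, 40 mm above its underside. Two to four tubs are present; absent ones read None
- sauce_bottle: amber sauce bottle with red cap, 64 mm across, 190 mm tall, bystander; origin at the centre of its underside
- basket: lilac open basket of dumplings, 130 x 220 x 75 mm, bystander; origin at the centre of its underside
- bowl: steel bowl, 130 mm across, 55 mm tall, bystander; origin at the centre of its underside
Mind the look-alikes: they are no part of the job. Leave any brown or orange look-alike of the part that bears tub2_mid alone.

How it is judged:
On the way, in this order (a step that is already met when the one before it is completed fails the run):
1. the isolator is switched off (value of joint each of switch, door below 0.12 rad), for 0.2 s.
2. the door is open at least a right angle (value of joint door above 1.5 rad), for 0.2 s.
3. every tub is in the lane, upright, at rest, queued down to the stop (x of each of tub1_mid, tub2_mid, tub3_mid, tub4_mid in the frame of cabinet above -0.097 m and y of tub1_mid in the frame of cabinet between -0.014 and 0.014 m and z of each of tub1_mid, tub2_mid, tub3_mid, tub4_mid in the frame of cabinet below 0.145 m and angle between each of tub1_mid, tub2_mid, tub3_mid, tub4_mid's own z axis and vertical below 0.36 rad and linear speed of each of tub1, tub2, tub3, tub4 below 0.03 m/s and (x of tub1_mid in the frame of cabinet above 0.104 m or distance between tub1_mid and tub2_mid below 0.078 m or distance between tub1_mid and tub3_mid below 0.078 m or distance between tub1_mid and tub4_mid below 0.078 m) and y of tub2_mid in the frame of cabinet between -0.014 and 0.014 m and (x of tub2_mid in the frame of cabinet above 0.104 m or distance between tub2_mid and tub1_mid below 0.078 m or distance between tub2_mid and tub3_mid below 0.078 m or distance between tub2_mid and tub4_mid below 0.078 m) and y of tub3_mid in the frame of cabinet between -0.014 and 0.014 m and (x of tub3_mid in the frame of cabinet above 0.104 m or distance between tub3_mid and tub1_mid below 0.078 m or distance between tub3_mid and tub2_mid below 0.078 m or distance between tub3_mid and tub4_mid below 0.078 m) and y of tub4_mid in the frame of cabinet between -0.014 and 0.014 m and (x of tub4_mid in the frame of cabinet above 0.104 m or distance between tub4_mid and tub1_mid below 0.078 m or distance between tub4_mid and tub2_mid below 0.078 m or distance between tub4_mid and tub3_mid below 0.078 m) and x of any of tub1_mid, tub2_mid, tub3_mid, tub4_mid in the frame of cabinet above 0.104 m and value of joint switch below 0.12 rad), for 0.3 s.
4. the door is shut with the isolator still off (value of joint door below 0.08 rad and value of joint switch below 0.12 rad), for 0.2 s.
5. the isolator is switched on (value of joint switch above 1.08 rad), for 0.2 s.
At the end, for the whole second after the job is handed in: All present tubs stand in the lane at rest, tilted under 0.36 rad (lane: 0.24), within 14 mm of its middle line, the first within 12 mm of the stop, the others against a neighbour (centres under 78 mm apart); door shut within 0.08 rad; isolator on (over 1.08 rad) (x of each of tub1_mid, tub2_mid, tub3_mid, tub4_mid in the frame of cabinet above -0.097 m and y of tub1_mid in the frame of cabinet between -0.014 and 0.014 m and z of each of tub1_mid, tub2_mid, tub3_mid, tub4_mid in the frame of cabinet below 0.145 m and angle between each of tub1_mid, tub2_mid, tub3_mid, tub4_mid's own z axis and vertical below 0.36 rad and linear speed of each of tub1, tub2, tub3, tub4 below 0.03 m/s and (x of tub1_mid in the frame of cabinet above 0.104 m or distance between tub1_mid and tub2_mid below 0.078 m or distance between tub1_mid and tub3_mid below 0.078 m or distance between tub1_mid and tub4_mid below 0.078 m) and y of tub2_mid in the frame of cabinet between -0.014 and 0.014 m and (x of tub2_mid in the frame of cabinet above 0.104 m or distance between tub2_mid and tub1_mid below 0.078 m or distance between tub2_mid and tub3_mid below 0.078 m or distance between tub2_mid and tub4_mid below 0.078 m) and y of tub3_mid in the frame of cabinet between -0.014 and 0.014 m and (x of tub3_mid in the frame of cabinet above 0.104 m or distance between tub3_mid and tub1_mid below 0.078 m or distance between tub3_mid and tub2_mid below 0.078 m or distance between tub3_mid and tub4_mid below 0.078 m) and y of tub4_mid in the frame of cabinet between -0.014 and 0.014 m and (x of tub4_mid in the frame of cabinet above 0.104 m or distance between tub4_mid and tub1_mid below 0.078 m or distance between tub4_mid and tub2_mid below 0.078 m or distance between tub4_mid and tub3_mid below 0.078 m) and x of any of tub1_mid, tub2_mid, tub3_mid, tub4_mid in the frame of cabinet above 0.104 m and value of joint door below 0.08 rad and value of joint switch above 1.08 rad); the robot touches nothing.
It fails at once if the isolator is on while the door is open (more than 0.2 rad) (value of joint switch above 0.6 rad and value of joint door above 0.2 rad).
It fails at once if the sauce bottle is pushed away (over 50 mm) (distance of sauce_bottle from where it was at the start of the episode above 0.05 m).
It fails at once if the basket is pushed away (over 50 mm) (distance of basket from where it was at the start of the episode above 0.05 m).
It fails at once if the bowl is pushed away (over 50 mm) (distance of bowl from where it was at the start of the episode above 0.05 m).
Of tub1, tub2, tub3, tub4 only 2 to 4 are there at a start; the rules pass over those that are not, and their reading is None.
At some moment in a run one of tub1, tub2, tub3, tub4 may be knocked a few centimetres aside while the robot is not near it.
It also fails if it takes over 210 s, if anything falls off the work surface, if the arm or the gripper's body presses on something with over 40 N, if the wrist force passes 120 N, or if a joint passes its speed limit or range.

## Robot

A 7-joint arm with a two-finger parallel gripper is mounted at the origin on the work surface. World frame = base frame: x ahead of the robot, y to its left, z up, the work surface at z = 0. Lengths are in m, angles in rad, forces in N, time in s.
With the tool pointing down it reaches from about 0.4 to 0.875 m from the base axis. Payload 6.5 kg.
Tool frame: the origin (TCP) lies between the finger pads; the fingertips stand ahead of it and the grasp point (between the pads) is the TCP (robot.tip_extent is the z of the fingertips in the tool frame, in m); z points along the fingers, y is the direction in which the jaws open and shut (so a half turn about z gives the same grasp; the last joint's range is limited). The gripper opens to 88 mm and grips with 3 to 60 N. Pads are 18 mm wide; open, the fingers measure 123 mm over their backs; the gripper's body (75 mm by 187 mm) begins 45 mm behind the grasp point.
Start: joints at [1.057, 0.536, -0.004, 1.538, 0.003, 1.067, -0.071], TCP at [0.281, -0.586, 0.258] pointing down, gripper open.
Joint ranges: [-2.7, 2.7], [-0.37, 2.16], [-1.27, 1.26], [0.24, 2.4], [-1.31, 4.45], [0.19, 1.91], [-2.76, 2.76]. Speed limits (rad/s): [2.39, 2.39, 3.14, 3.14, 3.14, 3.14, 3.14].

## Interface

Orientations are given as a unit quaternion [w, x, y, z].
In Python, from station import robot, imaging, workorder gives the robot as it stands.
- The arm moves only by the shell command python3 -m pendant 'ROWS' [OPENING] [FORCE]. ROWS is JSON, a list of rows, each an object with "offset": the shift along the tool's x, y, z in mm, a list of three; "roll": the turn about the tool's z in rad. A call has 1 to 12 rows; each row shifts and turns the pose as measured when the row begins, along the tool's axes as they then stand; what a row does not reach is not made up. A row lasts 1/8 s, in which the tool goes at most 62.5 mm and 10.7 degrees, less where a joint would pass 70% of its speed; a pose out of reach is approached as far as the arm can. A call is refused whole if a number of a shift passes 62.5 or a number of a turn 0.188, either way. A call with a gripper value outside its range is refused whole. OPENING is the gripper's target within -1 to 1 (shut at 1, half-way at 0, fully open at -1), set as the call begins (- or left out, the last holds). The fingers move at their own pace and stop on an object; FORCE is the grip in N (left out, the last holds). Time passes only in rows, so rows that do not move let the fingers close. It gives the time, the measured TCP pose, the force and the opening at its end, in the units of the state.
- robot.observe(): the state, without advancing time (a new reading comes with each control period).
- imaging.capture(name): name is "side" or "top"; returns a dict with "img" (384x512x3 uint8, red, green, blue), "intrinsics" (3x3 intrinsics, pixels), "xyz" and "rotation" of the camera in the world. Camera axes: x right, y down, z forward; pixel columns grow to the right and rows downward; lengths in m; the calibration is good to about 2 mm. A picture is of the moment at which its call begins. There is no depth.
- workorder.hand_in(): hands the job in, once; it reports no verdict.
The state is a dict: "clock": time; "joints": joint angles; "dq": joint speeds; "joint_torque": joint torques, N m; "position": TCP position; "tool_rot": TCP orientation; "force": force on the tool from outside, world axes, zero at the start; "wrist_torque": the same for the moment, N m; "width": finger opening in m.
Only numpy, scipy, OpenCV 4.12 (cv2) and the standard library are available. Lean on these libraries where they do the work, as an engineer would, in place of code of your own. Each camera call takes 0.05 s, during which the arm holds its last target.

## Working session

There is one attempt and no reset: what is moved stays moved. The work goes in short steps, Python scripts to look and compute and a shell command to move; the robot and the scene stay as the last step left them, time stands still between calls to the robot, and variables do not carry over. Pictures are saved under pics/ and viewed, and the job is handed in when it is done.

```bash
ls -la; mkdir -p pics; cat > h.py <<'E'
import numpy as np, cv2
from station import robot, imaging, workorder
from scipy.spatial.transform import Rotation as R
def cap(n,tag=None):
    c=imaging.capture(n)
    if tag: cv2.imwrite(f'pics/{tag}.png',c['img'][:,:,::-1])
    return c
def proj(c,p):
    q=np.array(c['rotation']).reshape(3,3).T@(np.array(p,float)-c['xyz']); k=np.array(c['intrinsics'])@q; return k[:2]/k[2]
def ray(c,u,v):
    d=np.array(c['rotation']).reshape(3,3)@np.linalg.inv(c['intrinsics'])@np.array([u,v,1.]); return np.array(c['xyz'],float),d
def onz(c,u,v,z):
    o,d=ray(c,u,v); return o+d*(z-o[2])/d[2]
E
python3 - <<'E'
from h import *
for n in('side','top'):
    c=cap(n,n+'0'); print(n,c['intrinsics'],c['xyz'],c['rotation'])
s=robot.observe(); print(s); print(robot.tip_extent)
E
```

```text
total 12
drwxr-xr-x  3 agent agent 4096 Dec  7 16:38 .
drwxr-xr-x 23 root  root  4096 Dec  7 16:38 ..
drwxr-xr-x  2 agent agent 4096 Dec  7 16:38 pics
side [[367.30746759   0.         249.87215007]
 [  0.         367.30746759 194.08505247]
 [  0.           0.           1.        ]] [0.19713362 0.84717374 0.79301527] [ 0.08796812 -0.15904945  0.86379939 -0.46991009]
top [[350.97277706   0.         254.93989934]
 [  0.         350.97277706 195.16138628]
 [  0.           0.           1.        ]] [ 0.41912103 -0.03459181  1.32703012] [ 0.03475499 -0.70120118  0.71159145 -0.02732393]
{'clock': 0.1, 'joints': array([ 1.05682045,  0.53706465, -0.0044719 ,  1.53873649,  0.00261057,
        1.06730143, -0.07121467]), 'dq': array([-0.00035933, -0.0017259 , -0.00060051, -0.0018251 , -0.00028222,
        0.00110067,  0.00097975]), 'joint_torque': array([ 2.18897156e-03, -5.72087181e+01,  9.93792862e-01, -2.52235222e+01,
       -5.61856187e-02,  1.34677408e-02,  4.47188654e-05]), 'position': array([ 0.28121208, -0.585457  ,  0.2569578 ]), 'tool_rot': array([-7.19977103e-04,  9.75031270e-01,  2.22066335e-01, -2.17229951e-04]), 'force': array([0.78641539, 0.36857354, 0.5690121 ]), 'wrist_torque': array([-0.00217635,  0.02136858,  0.0234411 ]), 'width': 0.08814547874768408}
0.019
```

```bash
sed -i "s/np.array(c\['rotation'\]).reshape(3,3)/rm(c['rotation'])/" h.py; sed -i "3a def rm(q): return R.from_quat([q[1],q[2],q[3],q[0]]).as_matrix()" h.py
python3 - <<'E'
import cv2
for n in('side0','top0'):
    i=cv2.imread(f'pics/{n}.png'); cv2.imwrite(f'pics/{n}b.png',cv2.resize(i,(800,600),interpolation=cv2.INTER_CUBIC))
E
```

```text
(no output)
```

View pics/side0b.png

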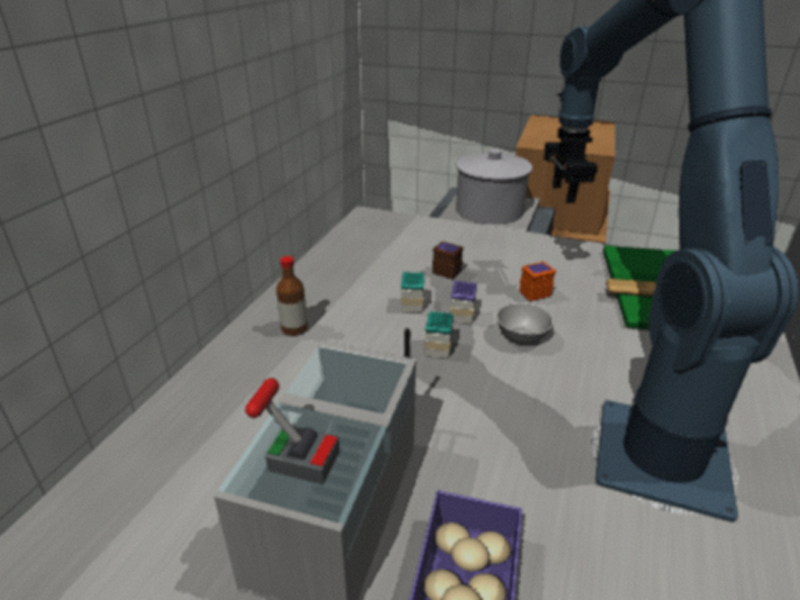

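View pics/top0b.png

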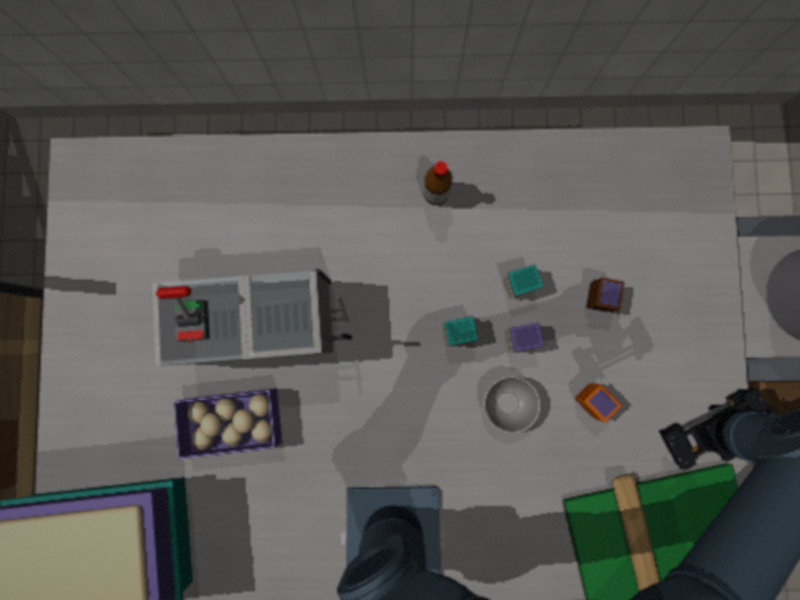

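```bash
python3 - <<'E'
import cv2
i=cv2.imread('pics/top0.png')
cv2.imwrite('pics/t1.png',cv2.resize(i[165:240,90:240],(800,400),interpolation=cv2.INTER_CUBIC))
cv2.imwrite('pics/t2.png',cv2.resize(i[155:280,270:420],(720,600),interpolation=cv2.INTER_CUBIC))
E
```

```text
(no output)
```

View pics/t1.png

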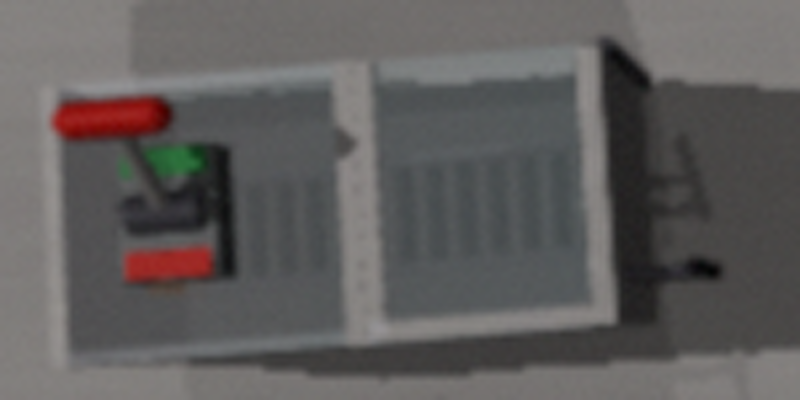

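View pics/t2.png

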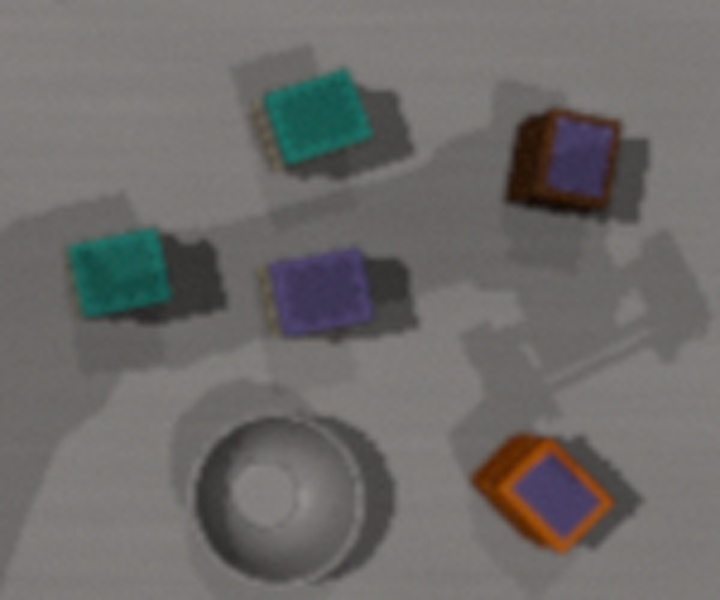

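```bash
cat >> h.py <<'E'
def lids(c,show=True,z=0.08):
    h=cv2.cvtColor(c['img'],cv2.COLOR_RGB2HSV); out=[]
    for nm,lo,hi in(('teal',(78,90,50),(97,255,255)),('lilac',(112,70,50),(140,255,255))):
        m=cv2.inRange(h,np.array(lo),np.array(hi))
        for k in cv2.findContours(m,cv2.RETR_EXTERNAL,cv2.CHAIN_APPROX_NONE)[0]:
            a=cv2.contourArea(k)
            if a<60 or a>900: continue
            r=cv2.minAreaRect(k); b=cv2.boxPoints(r)
            w=np.array([onz(c,*p,z) for p in b]); ce=w.mean(0)
            e1,e2=w[1]-w[0],w[2]-w[1]
            L=e1 if np.linalg.norm(e1)>np.linalg.norm(e2) else e2
            yaw=np.arctan2(L[1],L[0])%np.pi
            out.append((nm,ce[:2],np.degrees(yaw)))
            if show: print(nm,a,np.round(r[0],1),'ctr',ce[:2].round(4),'yaw of length',np.degrees(yaw).round(1),'sizes',np.linalg.norm(e1).round(3),np.linalg.norm(e2).round(3))
    return out
E
python3 - <<'E'
from h import *
c=cap('top')
lids(c)
P=lambda u,v,z:onz(c,90+u/5.333,165+v/5.333,z)
for n,u,v,z in(('bn',58,366,.205),('bf',43,88,.205),('ff',600,42,.205),('fn',617,322,.205),('dn',348,345,.205),('df',335,65,.205),('dn2',383,340,.205),('df2',372,62,.205),('handle',708,268,.225),('tipL',68,119,.266),('tipR',160,116,.266)): print(n,P(u,v,z).round(4))
E
```

```text
teal 404.5 [ 55. 317.] ctr [0.1137 0.6805] yaw of length 89.3 sizes 0.386 0.068
teal 267.5 [294.7 211.5] ctr [ 0.4689 -0.1625] yaw of length 100.5 sizes 0.068 0.056
teal 267.0 [335.8 178.9] ctr [ 0.583  -0.3119] yaw of length 107.6 sizes 0.069 0.055
lilac 155.0 [151.4 285. ] ctr [0.2188 0.3445] yaw of length 100.7 sizes 0.176 0.035
lilac 106.0 [385.5 257.5] ctr [ 0.3032 -0.4758] yaw of length 43.4 sizes 0.03 0.043
lilac 134.5 [144.1 256.4] ctr [0.3184 0.3718] yaw of length 93.0 sizes 0.205 0.039
lilac 252.0 [336.8 215.4] ctr [ 0.4526 -0.3109] yaw of length 100.5 sizes 0.068 0.053
lilac 122.0 [390.4 187.4] ctr [ 0.5494 -0.5048] yaw of length 169.3 sizes 0.05 0.036
bn [0.4021 0.4704 0.205 ]
bf [0.5701 0.4836 0.205 ]
ff [0.5929 0.145  0.205 ]
fn [0.4236 0.135  0.205 ]
dn [0.4122 0.2963 0.205 ]
df [0.5814 0.306  0.205 ]
dn2 [0.4149 0.2753 0.205 ]
df2 [0.5829 0.2835 0.205 ]
handle [0.4545 0.0782 0.225 ]
tipL [0.5438 0.4406 0.266 ]
tipR [0.5447 0.3877 0.266 ]
```

```bash
cat >> h.py <<'E'
def blobs(c,lo,hi,amin=15):
    h=cv2.cvtColor(c['img'],cv2.COLOR_RGB2HSV)
    n,l,s,ce=cv2.connectedComponentsWithStats(cv2.inRange(h,np.array(lo),np.array(hi)))
    return [(s[i].tolist(),ce[i].round(1).tolist()) for i in range(1,n) if s[i,4]>=amin]
def tri(c1,p1,c2,p2):
    o1,d1=ray(c1,*p1);o2,d2=ray(c2,*p2)
    t=np.linalg.lstsq(np.array([d1,-d2]).T,o2-o1,rcond=None)[0]
    a,b=o1+d1*t[0],o2+d2*t[1]; return (a+b)/2,np.linalg.norm(a-b)
C0=np.array([.4972,.3083]);EX=np.array([-.0645,.998]);EY=np.array([-.998,-.0645])
def cab(p): d=np.array(p)[:2]-C0; return np.array([d@EX,d@EY])
def w(x,y): return C0+x*EX+y*EY
def st():
    s=robot.observe(); q=s['tool_rot']; M=rm(q); 
    print('t',round(s['clock'],2),'p',s['position'].round(4),'phi',round(np.degrees(np.arctan2(M[1,0],M[0,0])),1),'z',M[:,2].round(3),'F',s['force'].round(1),'w',round(s['width'],4),'j',s['joints'].round(2)); return s,M
def go(tgt,phi=None):
    s,M=st(); d=np.array(tgt)-s['position']; print('tool offset mm',(M.T@d*1000).round(1))
    if phi is not None: print('roll total',round(-((np.radians(phi)-np.arctan2(M[1,0],M[0,0])+np.pi/2)%np.pi-np.pi/2),3),'(mod pi)')
E
python3 - <<'E'
from h import *
a=cap('top');b=cap('side')
for c in(a,b): print(blobs(c,(0,170,90),(4,255,255)), blobs(c,(172,170,60),(180,255,255)))
E
python3 - <<'E'
import cv2
i=cv2.imread('pics/side0.png')
cv2.imwrite('pics/s1.png',cv2.resize(i[200:320,130:290],(800,600),interpolation=cv2.INTER_CUBIC))
E
```

```text
[([278, 104, 8, 8, 52], [281.6, 107.4]), ([100, 184, 20, 7, 115], [109.8, 186.7]), ([114, 212, 16, 5, 69], [121.4, 214.1])] []
[([180, 164, 7, 8, 43], [182.7, 167.2]), ([158, 243, 19, 23, 212], [167.0, 254.1]), ([199, 279, 16, 19, 144], [206.9, 287.9])] []
```

View pics/s1.png

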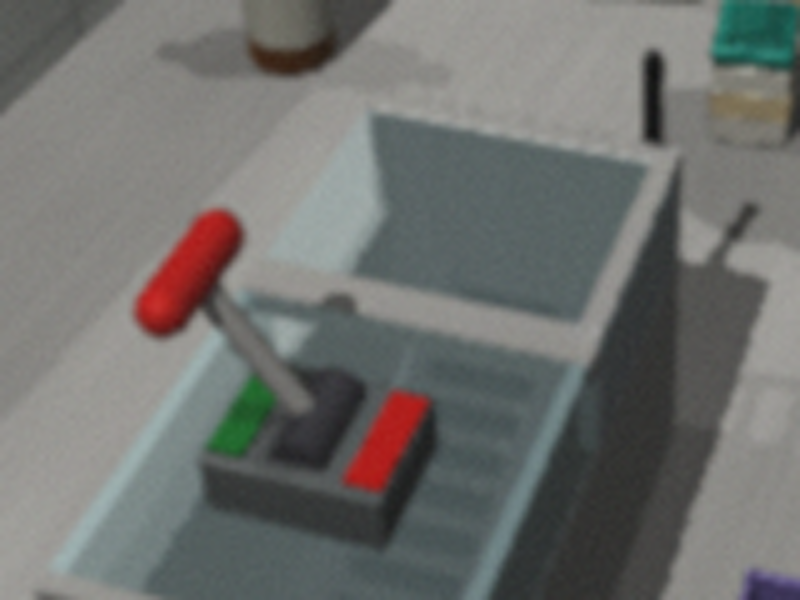

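```bash
python3 - <<'E'
from h import *
a=cap('top');b=cap('side')
for p1,p2 in(((109.8,186.7),(167,254.1)),((121.4,214.1),(206.9,287.9)),((90+708/5.333,165+268/5.333),(260.6,211))):
    p,e=tri(a,p1,b,p2); print(p.round(4),e.round(4),cab(p).round(4))
t=tri(a,(109.8,186.7),b,(167,254.1))[0]
go([t[0]+.055,t[1],.42],25)
E
```

```text
[0.5412 0.4023 0.3057] 0.0013 [ 0.091 -0.05 ]
[0.4633 0.3948 0.2339] 0.0019 [0.0885 0.0283]
[0.4578 0.0802 0.2148] 0.0063 [-0.2251  0.054 ]
t 0.35 p [ 0.2814 -0.5858  0.2575] phi 25.7 z [-0.  0. -1.] F [-0.8 -0.4 -0.3] w 0.0881 j [ 1.06  0.54 -0.    1.54  0.    1.07 -0.07]
tool offset mm [ 711.7 -754.4 -162.2]
roll total 0.012 (mod pi)
```

```bash
python3 -m pendant '[{"offset":[0,0,-55],"roll":0.096},{"offset":[0,0,-55],"roll":0.096},{"offset":[0,0,-55],"roll":0.096},{"offset":[0,0,-5],"roll":0.096}]' 1 20; python3 - <<'E'
from h import *
go([.60,.4023,.42],3.7)
E
```

```text
clock: 0.85
position: [0.281, -0.5853, 0.4315]
tool_rot: [-0.002, 1.0, 0.026, -0.001]
force: [0.0, -0.5, 0.2]
width: 0.0504
t 0.85 p [ 0.281  -0.5853  0.4315] phi 3.0 z [-0.001  0.003 -1.   ] F [ 0.  -0.5  0.2] w 0.0504 j [ 0.99  0.42  0.09  1.3  -0.04  1.42 -0.44]
tool offset mm [ 369.9 -969.7   14.1]
roll total -0.013 (mod pi)
```

```bash
python3 -m pendant '[{"offset":[22,-57,0],"roll":0},{"offset":[22,-57,0],"roll":0},{"offset":[22,-57,0],"roll":0},{"offset":[22,-57,0],"roll":0},{"offset":[22,-57,0],"roll":0},{"offset":[22,-57,0],"roll":0},{"offset":[22,-57,0],"roll":0},{"offset":[22,-57,0],"roll":0},{"offset":[22,-57,0],"roll":0},{"offset":[22,-57,0],"roll":0},{"offset":[22,-57,0],"roll":0}]'; python3 - <<'E'
from h import *
go([.60,.4023,.42],3.7)
E
```

```text
clock: 2.22
position: [0.4949, 0.0638, 0.4332]
tool_rot: [0.002, 1.0, 0.021, 0.002]
force: [0.4, -0.3, 0.4]
width: 0.0004
t 2.23 p [0.4949 0.0638 0.4332] phi 2.4 z [ 0.005 -0.003 -1.   ] F [ 0.4 -0.3  0.4] w 0.0004 j [ 0.17  0.15 -0.44  1.67  0.07  1.33 -1.82]
tool offset mm [ 118.9 -333.9   12.5]
roll total -0.023 (mod pi)
```

```bash
python3 -m pendant '[{"offset":[20,-55,0],"roll":0},{"offset":[20,-55,0],"roll":0},{"offset":[20,-55,0],"roll":0},{"offset":[20,-55,0],"roll":0},{"offset":[20,-55,0],"roll":0},{"offset":[20,-55,0],"roll":-0.02},{"offset":[0,0,0],"roll":0}]'; python3 - <<'E'
from h import *
go([.585,.4023,.30],3.7)
E
```

```text
clock: 3.1
position: [0.6034, 0.4128, 0.4298]
tool_rot: [0.002, 0.999, 0.032, 0.002]
force: [-0.6, -0.7, -0.0]
width: 0.0007
t 3.1 p [0.6034 0.4128 0.4298] phi 3.6 z [ 0.003 -0.004 -1.   ] F [-0.6 -0.7 -0. ] w 0.0007 j [-0.4   0.64 -0.52  1.01  0.31  1.56 -2.34]
tool offset mm [-19.4   8.8 129.8]
roll total -0.001 (mod pi)
```

```bash
python3 -m pendant '[{"offset":[0,8,43],"roll":0},{"offset":[0,0,43],"roll":0},{"offset":[0,0,42],"roll":0},{"offset":[-20,0,0],"roll":0},{"offset":[-20,0,0],"roll":0},{"offset":[-16,0,0],"roll":0},{"offset":[-16,0,0],"roll":0},{"offset":[-16,0,0],"roll":0},{"offset":[-16,0,0],"roll":0},{"offset":[-16,0,0],"roll":0}]'; python3 - <<'E'
from h import *
go([.475,.4023,.30],3.7)
E
```

```text
clock: 4.35
position: [0.491, 0.3866, 0.302]
tool_rot: [0.002, 1.0, 0.023, 0.01]
force: [1.0, 0.3, 0.8]
width: 0.0006
t 4.35 p [0.491  0.3866 0.302 ] phi 2.6 z [ 0.021 -0.004 -1.   ] F [1.  0.3 0.8] w 0.0006 j [-0.36  0.5  -0.55  1.55  0.3   1.16 -2.5 ]
tool offset mm [-15.3 -16.4   1.6]
roll total -0.019 (mod pi)
```

```bash
python3 -m pendant '[{"offset":[-10,0,0],"roll":0},{"offset":[-6,0,0],"roll":0},{"offset":[15,0,0],"roll":0},{"offset":[0,0,-60],"roll":0},{"offset":[0,0,-60],"roll":0},{"offset":[0,40,0],"roll":0},{"offset":[0,50,0],"roll":0}]'; python3 - <<'E'
from h import *
a=cap('top','t3');b=cap('side','s3')
st()
for c in(a,b): print(blobs(c,(0,170,60),(4,255,255)))
E
python3 -c "
import cv2
i=cv2.imread('pics/s3.png')
cv2.imwrite('pics/s3b.png',cv2.resize(i[180:320,110:310],(800,560),interpolation=cv2.INTER_CUBIC))"
```

```text
clock: 5.22
position: [0.496, 0.2951, 0.4266]
tool_rot: [0.001, 1.0, 0.023, 0.011]
force: [0.6, -0.3, -0.2]
width: 0.0005
t 5.33 p [0.4983 0.2899 0.427 ] phi 2.1 z [ 0.025 -0.006 -1.   ] F [-1.1  0.  -1. ] w 0.0003 j [-0.19  0.32 -0.56  1.5   0.19  1.36 -2.3 ]
[([278, 104, 8, 9, 59], [281.5, 107.8]), ([120, 212, 9, 5, 37], [124.5, 213.8])]
[([200, 252, 23, 46, 393], [210.6, 272.9])]
```

View pics/s3b.png

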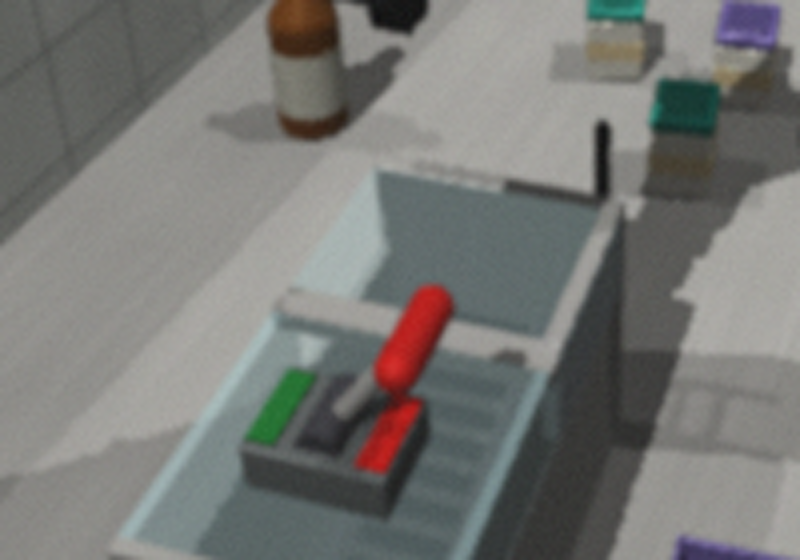

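```bash
python3 -m pendant '[{"offset":[0,50,0],"roll":-0.1},{"offset":[0,50,0],"roll":-0.1},{"offset":[0,40,0],"roll":-0.1},{"offset":[0,30,0],"roll":-0.1},{"offset":[0,0,0],"roll":0}]' 0.1; python3 - <<'E'
from h import *
go([.456,.079,.30],25.4)
E
```

```text
clock: 5.95
position: [0.5308, 0.1185, 0.4281]
tool_rot: [0.004, 0.975, 0.222, 0.011]
force: [-0.2, -0.3, 0.7]
width: 0.0396
t 5.95 p [0.5308 0.1185 0.4281] phi 25.6 z [ 0.023 -0.003 -1.   ] F [-0.2 -0.3  0.7] w 0.0396 j [ 0.13  0.25 -0.54  1.58  0.14  1.33 -1.55]
tool offset mm [-86.9   1.7 126.5]
roll total 0.004 (mod pi)
```

```bash
python3 -m pendant '[{"offset":[-40,0,0],"roll":0},{"offset":[-44,2,0],"roll":0},{"offset":[0,0,45],"roll":0},{"offset":[0,0,45],"roll":0},{"offset":[0,0,30],"roll":0},{"offset":[0,0,0],"roll":0}]'; python3 - <<'E'
from h import *
go([.456,.079,.203],25.4)
a=cap('top','t4');b=cap('side','s4')
i=cv2.imread('pics/t4.png');j=cv2.imread('pics/s4.png')
cv2.imwrite('pics/c4.png',np.hstack([cv2.resize(i[180:260,180:260],(400,400),interpolation=2),cv2.resize(j[170:250,220:300],(400,400),interpolation=2)]))
E
```

```text
clock: 6.7
position: [0.4579, 0.0884, 0.3046]
tool_rot: [0.001, 0.975, 0.222, 0.012]
force: [0.3, -1.4, 0.3]
width: 0.0398
t 6.7 p [0.4579 0.0884 0.3046] phi 25.6 z [ 0.024  0.003 -1.   ] F [ 0.3 -1.4  0.3] w 0.0398 j [ 0.2   0.19 -0.55  1.94  0.12  1.01 -1.53]
tool offset mm [ -8.    6.9 101.5]
roll total 0.004 (mod pi)
```

View pics/c4.png

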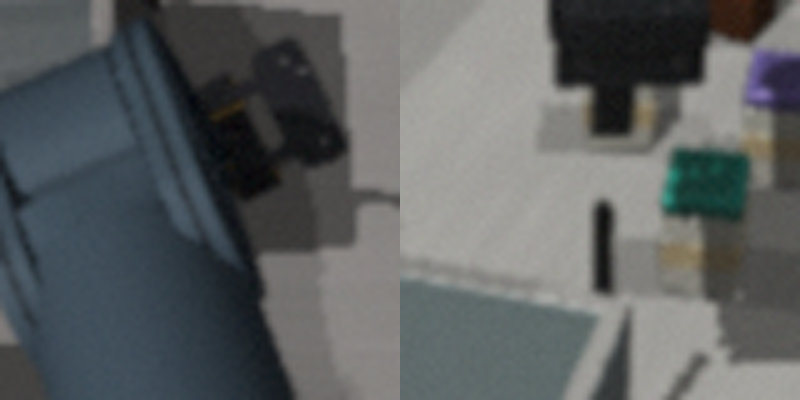

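```bash
python3 -m pendant '[{"offset":[-8,7,0],"roll":0},{"offset":[0,0,35],"roll":0},{"offset":[0,0,35],"roll":0},{"offset":[0,0,31],"roll":0},{"offset":[0,0,0],"roll":0}]'; python3 - <<'E'
from h import *
go([.456,.079,.203],25.4)
E
python3 -m pendant '[{"offset":[0,0,0],"roll":0},{"offset":[0,0,0],"roll":0},{"offset":[0,0,0],"roll":0}]' 1 30; python3 - <<'E'
from h import *
st()
E
```

```text
clock: 7.42
position: [0.4633, 0.0776, 0.2105]
tool_rot: [0.003, 0.975, 0.22, 0.021]
force: [-0.1, 0.2, 0.1]
width: 0.0395
t 7.42 p [0.4633 0.0776 0.2105] phi 25.4 z [ 0.041  0.004 -0.999] F [-0.1  0.2  0.1] w 0.0395 j [ 0.17  0.32 -0.51  2.05  0.23  0.78 -1.61]
tool offset mm [-6.3 -4.5  7.2]
roll total 0.0 (mod pi)
clock: 7.8
position: [0.4652, 0.078, 0.2144]
tool_rot: [0.003, 0.975, 0.219, 0.023]
force: [-0.5, 0.0, -1.0]
width: 0.0121
t 7.8 p [0.4652 0.078  0.2144] phi 25.4 z [ 0.047  0.005 -0.999] F [-0.5  0.  -1. ] w 0.0121 j [ 0.17  0.32 -0.51  2.05  0.23  0.78 -1.61]
```

```bash
python3 -m pendant '[{"offset":[0.7,14.8,0],"roll":-0.1},{"offset":[0.7,14.8,0],"roll":-0.1},{"offset":[0.7,14.8,0],"roll":-0.1},{"offset":[0.7,14.8,0],"roll":-0.1},{"offset":[0.7,14.8,0],"roll":-0.1},{"offset":[0.7,14.8,0],"roll":-0.1}]'; cat >> h.py <<'E'
H=w(-.17,-.085)
def door():
    s,M=st(); d=s['position'][:2]-H; tip=s['position'][:2]
    print('r',np.hypot(*d).round(4),'ang',np.degrees(np.arctan2(d[1],d[0])).round(1)%360)
E
python3 -c "
from h import *
door()"
```

```text
clock: 8.55
position: [0.5247, 0.0179, 0.2145]
tool_rot: [0.006, 0.861, 0.508, 0.024]
force: [1.8, 4.8, -8.6]
width: 0.0099
t 8.55 p [0.5247 0.0179 0.2145] phi 61.1 z [ 0.047  0.015 -0.999] F [ 1.8  4.8 -8.6] w 0.0099 j [ 0.37  0.42 -0.6   1.92  0.31  0.84 -0.89]
r 0.1435 ang 241.6
```

```bash
python3 -m pendant '[{"offset":[0.7,14.8,0],"roll":-0.1},{"offset":[0.7,14.8,0],"roll":-0.1},{"offset":[0.7,14.8,0],"roll":-0.1},{"offset":[0.7,14.8,0],"roll":-0.1},{"offset":[0.7,14.8,0],"roll":-0.1},{"offset":[0.7,14.8,0],"roll":-0.1}]'; 
python3 -c "
from h import *
door()"
```

```text
clock: 9.3
position: [0.6085, 0.0006, 0.2145]
tool_rot: [0.007, 0.667, 0.745, 0.019]
force: [0.3, 2.6, -5.6]
width: 0.01
t 9.3 p [6.085e-01 6.000e-04 2.145e-01] phi 96.4 z [ 0.036  0.019 -0.999] F [ 0.3  2.6 -5.6] w 0.01 j [ 0.43  0.6  -0.7   1.69  0.44  0.98 -0.31]
r 0.1444 ang 276.2
```

```bash
python3 -m pendant '[{"offset":[0.7,14.8,0],"roll":-0.1},{"offset":[0.7,14.8,0],"roll":-0.1},{"offset":[0.7,14.8,0],"roll":-0.1},{"offset":[0.7,14.8,0],"roll":-0.1},{"offset":[0.7,14.8,0],"roll":-0.1},{"offset":[0,0,0],"roll":0}]'; 
python3 -c "
from h import *
door()"
```

```text
clock: 10.05
position: [0.6769, 0.025, 0.2145]
tool_rot: [0.008, 0.458, 0.889, 0.015]
force: [1.6, 1.5, 0.3]
width: 0.0098
t 10.05 p [0.6769 0.025  0.2145] phi 125.5 z [ 0.028  0.02  -0.999] F [1.6 1.5 0.3] w 0.0098 j [ 0.39  0.74 -0.78  1.49  0.55  1.11  0.13]
r 0.1457 ang 305.2
```

```bash
python3 -m pendant '[{"offset":[0,0,0],"roll":0},{"offset":[0,0,0],"roll":0},{"offset":[0,0,-20],"roll":0},{"offset":[0,0,-60],"roll":0},{"offset":[0,0,-60],"roll":0},{"offset":[0,0,-50],"roll":0}]' 0.1; 
python3 - <<'E'
from h import *
st()
a=cap('top','t5');b=cap('side','s5'); lids(a)
i=cv2.imread('pics/t5.png')
cv2.imwrite('pics/t5b.png',cv2.resize(i[120:270,80:380],(800,400),interpolation=cv2.INTER_CUBIC))
E
```

```text
clock: 10.8
position: [0.6688, 0.019, 0.412]
tool_rot: [0.007, 0.46, 0.888, 0.013]
force: [0.9, 0.2, -0.3]
width: 0.0404
t 10.8 p [0.6688 0.019  0.412 ] phi 125.2 z [ 0.025  0.017 -1.   ] F [ 0.9  0.2 -0.3] w 0.0404 j [ 0.42  0.58 -0.86  1.26  0.42  1.45  0.23]
teal 533.0 [ 57.1 348.3] ctr [0.0093 0.6693] yaw of length 92.9 sizes 0.388 0.256
teal 260.0 [335.8 178.9] ctr [ 0.583  -0.3119] yaw of length 107.6 sizes 0.069 0.055
lilac 106.0 [385.5 257.5] ctr [ 0.3032 -0.4758] yaw of length 43.4 sizes 0.03 0.043
lilac 383.0 [143.6 270.9] ctr [0.2683 0.3727] yaw of length 95.5 sizes 0.222 0.128
lilac 259.0 [336.6 215.5] ctr [ 0.4525 -0.3103] yaw of length 100.5 sizes 0.068 0.054
lilac 124.0 [390.2 187.5] ctr [ 0.549  -0.5038] yaw of length 168.0 sizes 0.05 0.038
```

View pics/t5b.png

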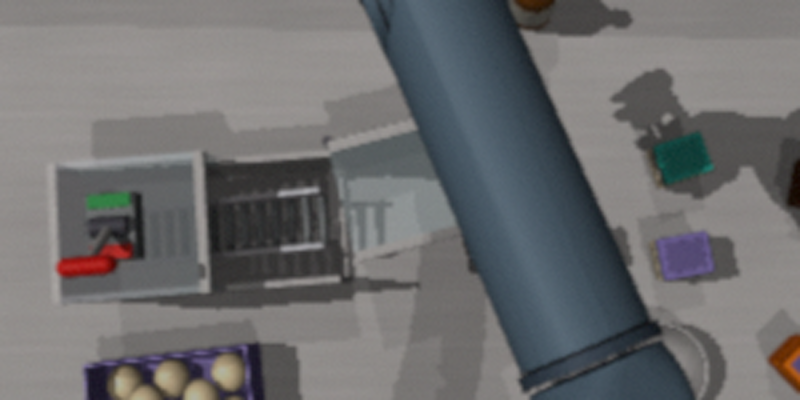

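View pics/s5.png

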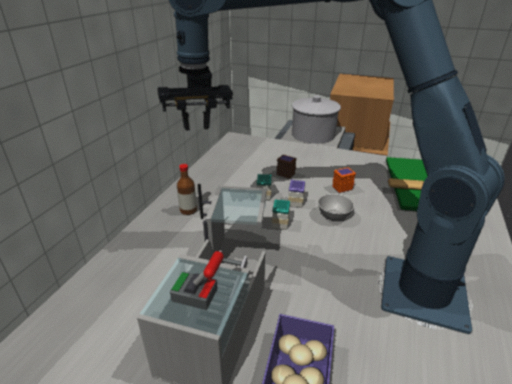

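```bash
python3 -m pendant '[{"offset":[0,0,0],"roll":0.14},{"offset":[0,0,0],"roll":0.14},{"offset":[0,0,0],"roll":0.14}]' -0.6; python3 -c "
from h import *
a=cap('top');print(onz(a,327,259,.05)); go([.4689,-.1625,.25],100.5)"
```

```text
clock: 11.28
position: [0.6701, 0.0203, 0.4211]
tool_rot: [0.009, 0.64, 0.768, 0.02]
force: [-0.1, -0.6, -0.6]
width: 0.0675
[ 0.29786983 -0.27716968  0.05      ]
t 11.32 p [0.6701 0.0205 0.4214] phi 100.1 z [ 0.039  0.019 -0.999] F [ 0.9  0.1 -0.5] w 0.07 j [ 0.38  0.55 -0.77  1.26  0.37  1.43 -0.17]
tool offset mm [-146.8 -237.2  159.9]
roll total -0.007 (mod pi)
```

```bash
python3 -m pendant '[{"offset":[-25,-40,10],"roll":0},{"offset":[-25,-40,20],"roll":0},{"offset":[-25,-40,25],"roll":0},{"offset":[-25,-40,30],"roll":0},{"offset":[-25,-40,35],"roll":0},{"offset":[-23,-38,35],"roll":0}]'; python3 -c "
from h import *
b=cap('side','s6');go([.4689,-.1625,.12],100.5)"
```

```text
clock: 12.08
position: [0.4661, -0.1666, 0.2554]
tool_rot: [0.014, 0.635, 0.772, 0.022]
force: [0.3, -0.9, 0.1]
width: 0.0705
t 12.12 p [ 0.4589 -0.1706  0.2501] phi 100.8 z [ 0.038  0.017 -0.999] F [-5.1 -3.1 -3.2] w 0.0705 j [ 0.92  0.36 -0.77  1.95  0.28  0.92  0.21]
tool offset mm [  4.9   6.  130.5]
roll total 0.006 (mod pi)
```

View pics/s6.png

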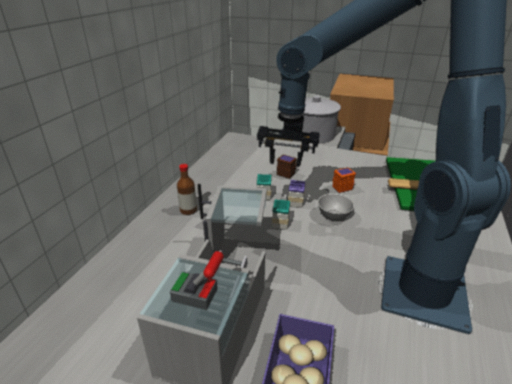

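```bash
python3 -m pendant '[{"offset":[5,6,40],"roll":0},{"offset":[0,0,40],"roll":0},{"offset":[0,0,35],"roll":0},{"offset":[0,0,0],"roll":0}]'; python3 -c "
from h import *
b=cap('side','s7');go([.4689,-.1625,.052],100.5)
cv2.imwrite('pics/s7b.png',cv2.resize(b['img'][120:260,200:360,::-1],(640,560),interpolation=2))"
```

```text
clock: 12.62
position: [0.4677, -0.165, 0.1344]
tool_rot: [0.011, 0.636, 0.772, 0.018]
force: [0.6, -0.6, 0.2]
width: 0.0705
t 12.68 p [ 0.4688 -0.1653  0.1359] phi 101.0 z [ 0.042  0.012 -0.999] F [-0.1  0.2  0.7] w 0.0701 j [ 0.79  0.54 -0.66  2.03  0.48  0.69  0.03]
tool offset mm [ 2.4 -3.  83.8]
roll total 0.009 (mod pi)
```

View pics/s7b.png

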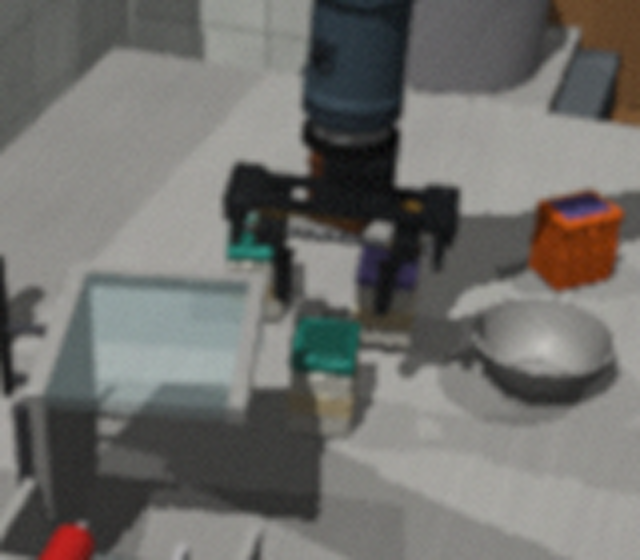

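```bash
python3 -m pendant '[{"offset":[2,-3,25],"roll":0},{"offset":[0,0,30],"roll":0},{"offset":[0,0,29],"roll":0}]'; python3 -c "
from h import *
go([.4689,-.1625,.052],100.5)"
```

```text
clock: 13.05
position: [0.4758, -0.1652, 0.0579]
tool_rot: [0.019, 0.635, 0.772, 0.02]
force: [0.0, -0.1, -0.7]
width: 0.0704
t 13.05 p [ 0.4758 -0.1652  0.0579] phi 101.0 z [ 0.055  0.007 -0.998] F [ 0.  -0.1 -0.7] w 0.0704 j [ 0.68  0.67 -0.53  2.05  0.62  0.53 -0.09]
tool offset mm [ 4.  -6.6  5.5]
roll total 0.01 (mod pi)
```

```bash
python3 -m pendant '[{"offset":[4,-7,4],"roll":0},{"offset":[0,0,1],"roll":0}]'; python3 -m pendant '[{"offset":[0,0,0.5],"roll":0},{"offset":[0,0,0.5],"roll":0},{"offset":[0,0,0.5],"roll":0}]' 1 30;python3 -c "
from h import *
st()"
```

```text
clock: 13.3
position: [0.4694, -0.1627, 0.0546]
tool_rot: [0.02, 0.635, 0.772, 0.02]
force: [0.5, -0.5, 0.2]
width: 0.0702
clock: 13.68
position: [0.4706, -0.1634, 0.0558]
tool_rot: [0.022, 0.635, 0.772, 0.021]
force: [-0.8, 0.7, 1.1]
width: 0.0564
t 13.68 p [ 0.4706 -0.1634  0.0558] phi 101.1 z [ 0.06   0.004 -0.998] F [-0.8  0.7  1.1] w 0.0564 j [ 0.67  0.66 -0.52  2.07  0.63  0.51 -0.11]
```

```bash
python3 -m pendant '[{"offset":[0,0,-30],"roll":0},{"offset":[0,0,-50],"roll":0},{"offset":[0,0,-55],"roll":0},{"offset":[0,0,-55],"roll":0},{"offset":[0,0,-55],"roll":0.06},{"offset":[0,0,-10],"roll":0.06}]' ;python3 -c "
from h import *
go([.5036,.2085,.31],93.7)"
```

```text
clock: 14.42
position: [0.4528, -0.1644, 0.3159]
tool_rot: [0.018, 0.681, 0.732, 0.021]
force: [-0.1, 0.0, -3.4]
width: 0.0557
t 14.43 p [ 0.4528 -0.1644  0.3159] phi 94.1 z [ 0.054  0.006 -0.999] F [-0.1  0.  -3.4] w 0.0557 j [ 0.98  0.24 -0.82  1.9   0.19  1.03  0.16]
tool offset mm [368.3  76.7  10.8]
roll total 0.007 (mod pi)
```

```bash
python3 -m pendant '[{"offset":[50,10,0],"roll":0},{"offset":[55,11,0],"roll":0},{"offset":[55,11,0],"roll":0},{"offset":[55,11,0],"roll":0},{"offset":[55,11,0],"roll":0},{"offset":[50,11,0],"roll":0},{"offset":[40,10,0],"roll":0}]' ;python3 -c "
from h import *
go([.5036,.2085,.25],93.7)"
```

```text
clock: 15.3
position: [0.5036, 0.2039, 0.3191]
tool_rot: [0.02, 0.686, 0.727, 0.018]
force: [0.6, -0.7, -2.7]
width: 0.056
t 15.3 p [0.5036 0.2039 0.3191] phi 93.4 z [ 0.054 -0.    -0.999] F [ 0.6 -0.7 -2.7] w 0.056 j [ 0.23  0.4  -0.91  1.75  0.39  1.12 -0.74]
tool offset mm [ 4.8 -3.5 69. ]
roll total -0.006 (mod pi)
```

```bash
python3 - <<'E'
from h import *
i=cv2.imread('pics/t5.png')
cv2.imwrite('pics/t5c.png',cv2.resize(i[175:235,150:215],(780,720)[:2],interpolation=2)[:600])
a=cap('top');
for u,v in((192.5,191.2),(195,212.2)): p=onz(a,u,v,.118); print(p,cab(p))
E
```

```text
[0.54275288 0.19374359 0.118     ] [-0.11726546 -0.03807289]
[0.4698046  0.18499935 0.118     ] [-0.12128704  0.0352935 ]
```

View pics/t5c.png

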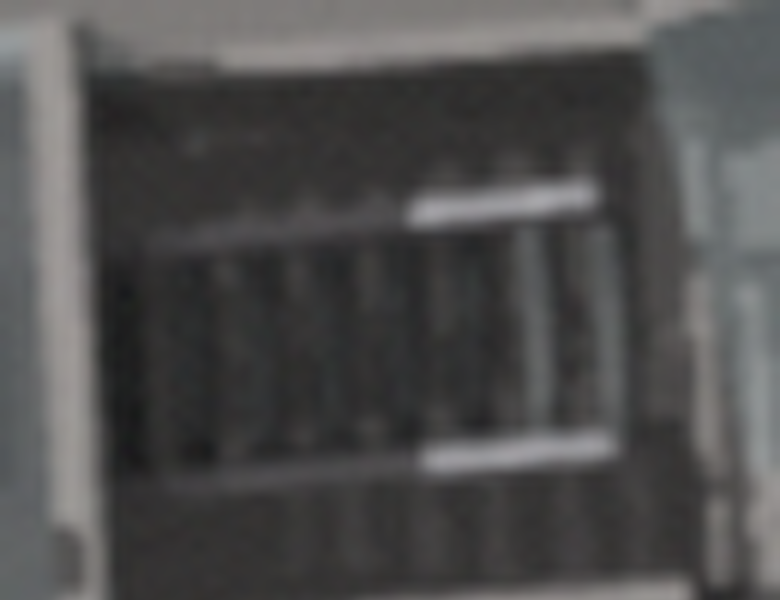

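```bash
python3 -m pendant '[{"offset":[5,-3,40],"roll":0},{"offset":[0,0,40],"roll":0},{"offset":[0,0,35],"roll":0},{"offset":[0,0,0],"roll":0}]' ;python3 -c "
from h import *
go([.5045,.2085,.164],93.7)"
```

```text
clock: 15.85
position: [0.5051, 0.2172, 0.2008]
tool_rot: [0.017, 0.682, 0.731, 0.02]
force: [0.1, 0.5, -2.8]
width: 0.0558
t 15.85 p [0.5051 0.2172 0.2008] phi 93.9 z [ 0.053  0.006 -0.999] F [ 0.1  0.5 -2.8] w 0.0558 j [ 0.13  0.55 -0.82  1.86  0.54  0.91 -0.88]
tool offset mm [-8.7 -3.1 36.7]
roll total 0.004 (mod pi)
```

```bash
python3 -m pendant '[{"offset":[-9,-3,12],"roll":0},{"offset":[0,0,14],"roll":0},{"offset":[0,0,8],"roll":0}]' ;python3 -c "
from h import *
go([.5045,.2085,.164],93.7)
b=cap('side','s8'); cv2.imwrite('pics/s8b.png',cv2.resize(b['img'][150:330,120:330,::-1],(700,600),interpolation=2))"
```

```text
clock: 16.23
position: [0.5063, 0.2076, 0.1679]
tool_rot: [0.019, 0.683, 0.73, 0.023]
force: [-0.6, 1.0, -3.6]
width: 0.0559
t 16.23 p [0.5063 0.2076 0.1679] phi 93.8 z [ 0.058  0.007 -0.998] F [-0.6  1.  -3.6] w 0.0559 j [ 0.12  0.59 -0.79  1.9   0.59  0.84 -0.91]
tool offset mm [ 1.  -2.   3.8]
roll total 0.003 (mod pi)
```

View pics/s8b.png

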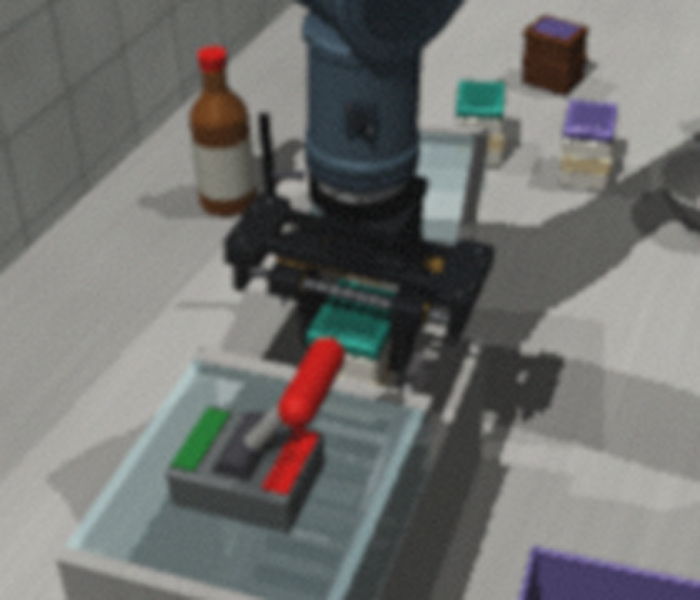

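```bash
python3 -m pendant '[{"offset":[1,-2,4],"roll":0},{"offset":[0,0,3],"roll":0}]';  python3 -m pendant '[{"offset":[0,0,0],"roll":0},{"offset":[0,0,0],"roll":0},{"offset":[0,0,0],"roll":0}]' -0.6; python3 -c "
from h import *
st()
b=cap('side','s9'); cv2.imwrite('pics/s9b.png',cv2.resize(b['img'][150:330,120:330,::-1],(700,600),interpolation=2))"
```

```text
clock: 16.52
position: [0.5045, 0.2087, 0.1601]
tool_rot: [0.019, 0.683, 0.73, 0.022]
force: [-0.4, 1.0, -3.6]
width: 0.056
clock: 16.9
position: [0.5057, 0.2099, 0.1616]
tool_rot: [0.019, 0.683, 0.73, 0.024]
force: [-0.4, 0.0, -0.0]
width: 0.0703
t 16.9 p [0.5057 0.2099 0.1616] phi 93.9 z [ 0.061  0.009 -0.998] F [-0.4  0.  -0. ] w 0.0703 j [ 0.11  0.6  -0.78  1.9   0.6   0.83 -0.92]
```

View pics/s9b.png

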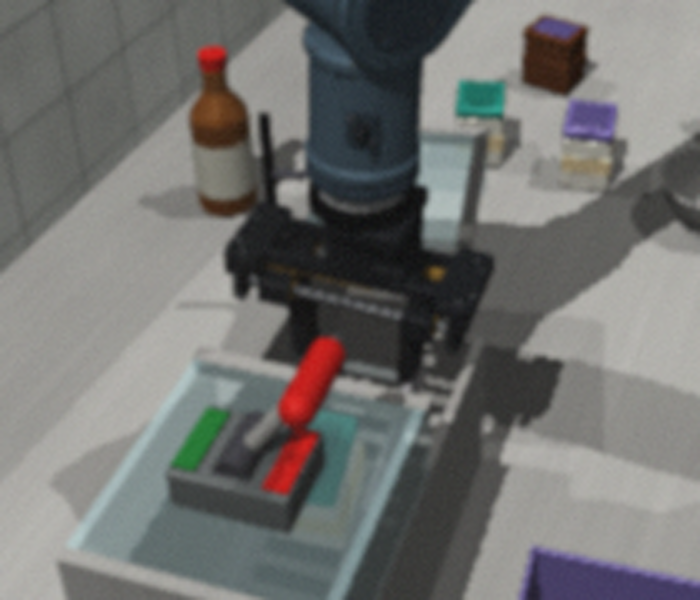

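```bash
python3 -m pendant '[{"offset":[0,0,-50],"roll":0},{"offset":[0,0,-55],"roll":0},{"offset":[-20,0,-45],"roll":0},{"offset":[-55,-10,0],"roll":0},{"offset":[-55,-10,0],"roll":0},{"offset":[-55,-10,0],"roll":0},{"offset":[-55,-10,0],"roll":0},{"offset":[-55,-10,0],"roll":0}]'; python3 -c "
from h import *
st()
a=cap('top','t10');b=cap('side','s10');lids(a)
print(blobs(a,(0,170,60),(4,255,255)),)
cv2.imwrite('pics/s10b.png',np.hstack([cv2.resize(b['img'][200:340,120:290,::-1],(486,400),interpolation=2),cv2.resize(a['img'][160:240,90:150,::-1],(300,400),interpolation=2)]))"
```

```text
clock: 17.95
position: [0.4682, -0.0925, 0.3138]
tool_rot: [0.021, 0.679, 0.734, 0.027]
force: [0.2, 0.4, 0.9]
width: 0.0706
t 17.95 p [ 0.4682 -0.0925  0.3138] phi 94.5 z [ 0.067  0.01  -0.998] F [0.2 0.4 0.9] w 0.0706 j [ 0.91  0.25 -0.91  1.92  0.22  1.01 -0.01]
teal 493.5 [ 56.9 348.1] ctr [0.0101 0.6699] yaw of length 92.7 sizes 0.388 0.256
teal 264.0 [335.8 178.9] ctr [ 0.583  -0.3119] yaw of length 107.6 sizes 0.069 0.055
lilac 185.5 [145.5 285.3] ctr [0.2182 0.3651] yaw of length 98.9 sizes 0.218 0.036
lilac 106.0 [385.5 257.5] ctr [ 0.3032 -0.4758] yaw of length 43.4 sizes 0.03 0.043
lilac 75.5 [154.5 256. ] ctr [0.3192 0.3348] yaw of length 89.2 sizes 0.06 0.035
lilac 246.0 [336.5 215.3] ctr [ 0.4533 -0.3098] yaw of length 98.6 sizes 0.066 0.053
lilac 122.0 [390.3 187.6] ctr [ 0.5489 -0.5042] yaw of length 166.2 sizes 0.049 0.037
[([278, 104, 9, 9, 59], [281.6, 107.7]), ([102, 212, 27, 12, 171], [115.2, 217.8])]
```

View pics/s10b.png

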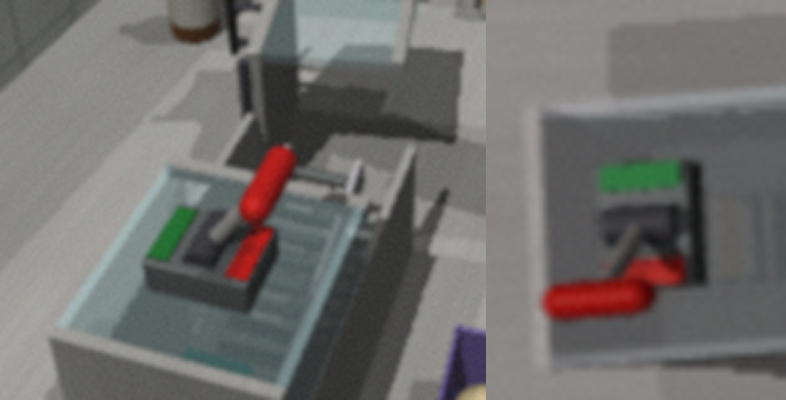

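```bash
python3 -m pendant '[{"offset":[-55,-2,8],"roll":-0.03},{"offset":[-55,-2,20],"roll":-0.03},{"offset":[-55,-2,25],"roll":-0.02},{"offset":[-45,-2,40],"roll":0}]'; python3 -c "
from h import *
go([.453,-.310,.052],100)"
```

```text
clock: 18.55
position: [0.4939, -0.3087, 0.2227]
tool_rot: [0.028, 0.649, 0.76, 0.025]
force: [0.5, -0.5, 0.5]
width: 0.0703
t 18.55 p [ 0.4939 -0.3087  0.2227] phi 99.0 z [ 0.075  0.003 -0.997] F [ 0.5 -0.5  0.5] w 0.0703 j [ 1.06  0.54 -0.75  1.77  0.41  0.92  0.31]
tool offset mm [  6.7 -53.3 167.1]
roll total -0.018 (mod pi)
```

```bash
python3 -m pendant '[{"offset":[7,-53,0],"roll":-0.018},{"offset":[0,0,50],"roll":0},{"offset":[0,0,50],"roll":0}]'; python3 -c "
from h import *
go([.453,-.310,.054],100)"
```

```text
clock: 18.92
position: [0.447, -0.3135, 0.1133]
tool_rot: [0.027, 0.646, 0.763, 0.027]
force: [0.6, -0.8, 0.3]
width: 0.0708
t 18.93 p [ 0.447  -0.3135  0.1133] phi 99.5 z [ 0.076  0.007 -0.997] F [ 0.6 -0.8  0.3] w 0.0708 j [ 1.06  0.64 -0.66  1.93  0.54  0.68  0.26]
tool offset mm [ 2.8  2.  59.6]
roll total -0.009 (mod pi)
```

```bash
python3 -m pendant '[{"offset":[3,1,25],"roll":0},{"offset":[0,-1,33],"roll":0}]'; python3 -c "
from h import *
go([.453,-.310,.054],100)"
```

```text
clock: 19.18
position: [0.4514, -0.3086, 0.0527]
tool_rot: [0.026, 0.646, 0.763, 0.028]
force: [1.1, -0.5, -0.8]
width: 0.0703
t 19.18 p [ 0.4514 -0.3086  0.0527] phi 99.5 z [ 0.076  0.009 -0.997] F [ 1.1 -0.5 -0.8] w 0.0703 j [ 0.98  0.73 -0.57  1.94  0.63  0.58  0.18]
tool offset mm [-1.6  1.5 -1.2]
roll total -0.009 (mod pi)
```

```bash
python3 -m pendant '[{"offset":[-1,1,0],"roll":0},{"offset":[0,0,0.5],"roll":0},{"offset":[0,0,0],"roll":0}]' 1 30;python3 -c "
from h import *
st()"; python3 -m pendant '[{"offset":[0,0,-40],"roll":0},{"offset":[0,0,-55],"roll":0},{"offset":[0,0,-55],"roll":0},{"offset":[0,0,-55],"roll":0.05},{"offset":[0,0,-50],"roll":0.05}]' ;python3 -c "
from h import *
go([.5045,.2085,.31],93.7)"
```

```text
clock: 19.55
position: [0.4538, -0.3083, 0.0533]
tool_rot: [0.026, 0.645, 0.763, 0.028]
force: [0.0, -0.5, -1.9]
width: 0.0572
t 19.55 p [ 0.4538 -0.3083  0.0533] phi 99.6 z [ 0.076  0.009 -0.997] F [ 0.  -0.5 -1.9] w 0.0572 j [ 0.98  0.74 -0.57  1.94  0.62  0.58  0.18]
clock: 20.18
position: [0.4324, -0.3094, 0.3162]
tool_rot: [0.023, 0.683, 0.73, 0.029]
force: [1.1, -1.4, -1.5]
width: 0.0554
t 20.18 p [ 0.4324 -0.3094  0.3162] phi 93.8 z [ 0.073  0.01  -0.997] F [ 1.1 -1.4 -1.5] w 0.0554 j [ 1.24  0.35 -0.84  1.79  0.25  1.06  0.39]
tool offset mm [511.9 105.3  16.8]
roll total 0.002 (mod pi)
```

```bash
python3 -m pendant '[{"offset":[45,10,0],"roll":0},{"offset":[55,11,0],"roll":0},{"offset":[55,11,0],"roll":0},{"offset":[55,11,0],"roll":0},{"offset":[55,11,0],"roll":0},{"offset":[55,11,0],"roll":0},{"offset":[55,11,0],"roll":0},{"offset":[55,11,0],"roll":0},{"offset":[45,10,0],"roll":0},{"offset":[30,8,0],"roll":0}]' ;python3 -c "
from h import *
go([.5045,.2085,.21],93.7)"
```

```text
clock: 21.42
position: [0.5069, 0.2135, 0.3356]
tool_rot: [0.036, 0.686, 0.726, 0.029]
force: [-0.2, -0.2, -1.6]
width: 0.0557
t 21.43 p [0.5069 0.2135 0.3356] phi 93.3 z [ 0.093 -0.007 -0.996] F [-0.2 -0.2 -1.6] w 0.0557 j [ 0.26  0.4  -0.98  1.74  0.44  1.14 -0.8 ]
tool offset mm [ -3.3 -14.2 124.9]
roll total -0.007 (mod pi)
```

```bash
python3 -m pendant '[{"offset":[-3,-14,40],"roll":0},{"offset":[0,0,45],"roll":0},{"offset":[0,0,40],"roll":0}]' ;python3 -c "
from h import *
go([.501,.2085,.166],93.7)"
```

```text
clock: 21.8
position: [0.5059, 0.2147, 0.2128]
tool_rot: [0.038, 0.683, 0.728, 0.035]
force: [0.4, -0.2, -1.5]
width: 0.0558
t 21.8 p [0.5059 0.2147 0.2128] phi 93.6 z [ 0.103 -0.002 -0.995] F [ 0.4 -0.2 -1.5] w 0.0558 j [ 0.17  0.53 -0.88  1.88  0.61  0.91 -0.95]
tool offset mm [ -5.5 -10.   46.1]
roll total -0.001 (mod pi)
```

```bash
python3 -m pendant '[{"offset":[-5,-9,16],"roll":0},{"offset":[0,-1,24],"roll":0}]' ;python3 -c "
from h import *
go([.501,.2085,.164],93.7)
b=cap('side','s11'); cv2.imwrite('pics/s11b.png',cv2.resize(b['img'][150:330,120:330,::-1],(700,600),interpolation=2))"
```

```text
clock: 22.05
position: [0.4993, 0.2084, 0.1711]
tool_rot: [0.038, 0.683, 0.728, 0.034]
force: [1.0, 0.3, -1.5]
width: 0.0556
t 22.05 p [0.4993 0.2084 0.1711] phi 93.6 z [ 0.102 -0.002 -0.995] F [ 1.   0.3 -1.5] w 0.0556 j [ 0.14  0.57 -0.84  1.94  0.67  0.83 -1.  ]
tool offset mm [0.  0.9 7.2]
roll total -0.001 (mod pi)
```

View pics/s11b.png

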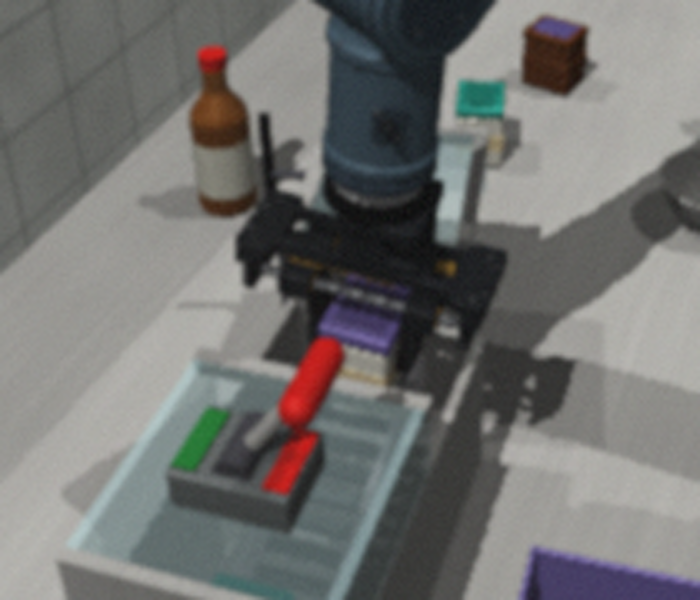

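```bash
python3 -m pendant '[{"offset":[0,1,6],"roll":0}]';  python3 -m pendant '[{"offset":[0,0,1],"roll":0},{"offset":[0,0,0],"roll":0}]' -0.7; python3 -c "
from h import *
st()
b=cap('side','s12'); cv2.imwrite('pics/s12b.png',cv2.resize(b['img'][150:330,120:330,::-1],(700,600),interpolation=2))"
```

```text
clock: 22.22
position: [0.4998, 0.2075, 0.1629]
tool_rot: [0.037, 0.683, 0.728, 0.032]
force: [0.2, 0.5, -0.2]
width: 0.0556
clock: 22.48
position: [0.501, 0.2082, 0.1637]
tool_rot: [0.038, 0.684, 0.728, 0.034]
force: [0.6, 1.4, -0.5]
width: 0.0733
t 22.48 p [0.501  0.2082 0.1637] phi 93.6 z [ 0.102 -0.003 -0.995] F [ 0.6  1.4 -0.5] w 0.0733 j [ 0.13  0.59 -0.83  1.94  0.68  0.82 -1.01]
```

View pics/s12b.png

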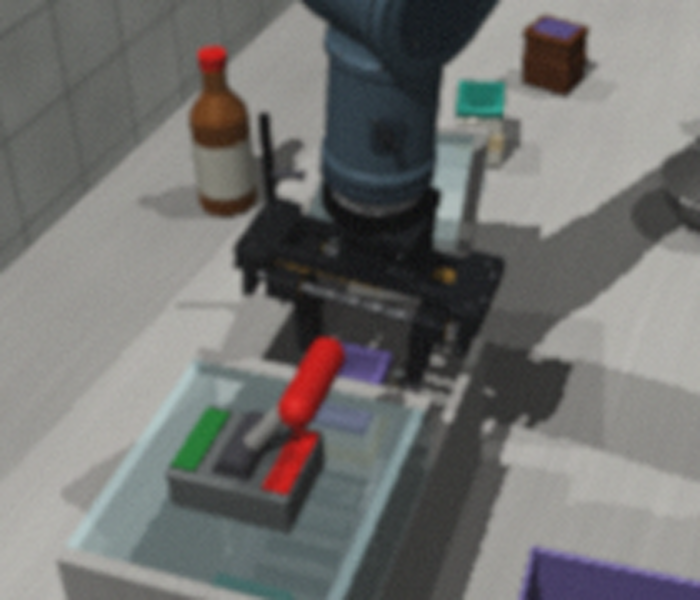

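Sliding in. Retreat toward the last teal tub.

```bash
python3 -m pendant '[{"offset":[0,0,-50],"roll":0},{"offset":[0,0,-55],"roll":0},{"offset":[-20,0,-50],"roll":0},{"offset":[-58,0,0],"roll":0},{"offset":[-58,0,0],"roll":0},{"offset":[-58,0,0],"roll":0},{"offset":[-58,0,0],"roll":0},{"offset":[-58,0,0],"roll":0}]'; python3 -c "
from h import *
st()
a=cap('top','t13');b=cap('side','s13');lids(a)
cv2.imwrite('pics/s13b.png',np.hstack([cv2.resize(b['img'][200:340,120:290,::-1],(486,400),interpolation=2),cv2.resize(a['img'][160:240,90:150,::-1],(300,400),interpolation=2)]))"
```

```text
clock: 23.52
position: [0.5082, -0.1024, 0.333]
tool_rot: [0.043, 0.679, 0.732, 0.038]
force: [0.3, 0.3, 0.4]
width: 0.0748
t 23.52 p [ 0.5082 -0.1024  0.333 ] phi 94.3 z [ 0.115 -0.002 -0.993] F [0.3 0.3 0.4] w 0.0748 j [ 0.94  0.31 -0.98  1.84  0.3   1.03 -0.07]
teal 492.5 [ 57.  348.1] ctr [0.0099 0.6697] yaw of length 92.7 sizes 0.388 0.257
teal 262.5 [335.8 178.7] ctr [ 0.5835 -0.3118] yaw of length 107.6 sizes 0.069 0.054
lilac 185.5 [147.5 285.5] ctr [0.2174 0.3582] yaw of length 100.4 sizes 0.203 0.034
lilac 106.0 [385.5 257.5] ctr [ 0.3032 -0.4758] yaw of length 43.4 sizes 0.03 0.043
lilac 125.0 [137.5 256. ] ctr [0.32  0.395] yaw of length 89.2 sizes 0.181 0.035
lilac 124.0 [390.3 187.5] ctr [ 0.5492 -0.5043] yaw of length 166.2 sizes 0.049 0.037
```

View pics/s13b.png

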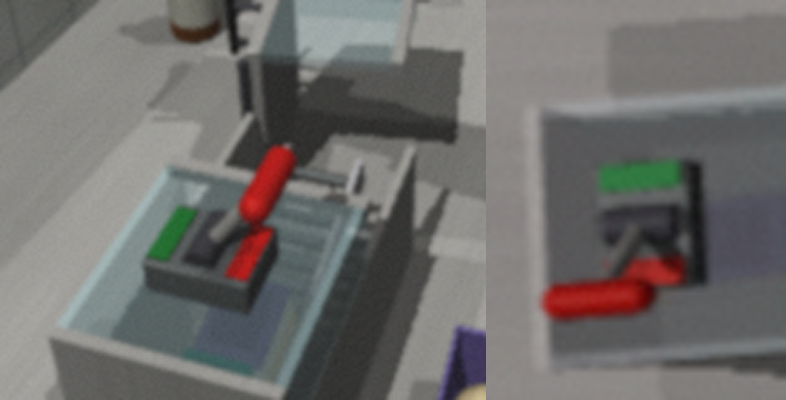

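```bash
python3 -m pendant '[{"offset":[-50,18,0],"roll":-0.08},{"offset":[-50,15,15],"roll":-0.08},{"offset":[-50,5,25],"roll":-0.07},{"offset":[-40,0,40],"roll":0}]'; python3 -c "
from h import *
go([.5835,-.3118,.055],107.6)"
```

```text
clock: 24.12
position: [0.5939, -0.2923, 0.2676]
tool_rot: [0.053, 0.589, 0.805, 0.033]
force: [-0.3, -0.2, 0.1]
width: 0.0748
t 24.12 p [ 0.5939 -0.2923  0.2676] phi 107.4 z [ 0.124 -0.01  -0.992] F [-0.3 -0.2  0.1] w 0.0748 j [ 0.98  0.64 -0.87  1.56  0.52  1.06  0.32]
tool offset mm [ -5.5 -40.3 209.8]
roll total -0.003 (mod pi)
```

```bash
python3 -m pendant '[{"offset":[-5,-40,20],"roll":0},{"offset":[0,0,55],"roll":0},{"offset":[0,0,55],"roll":0}]'; python3 -c "
from h import *
go([.5835,-.3118,.055],107.6)"
```

```text
clock: 24.5
position: [0.5756, -0.3155, 0.1328]
tool_rot: [0.056, 0.592, 0.803, 0.034]
force: [0.4, -0.8, 0.2]
width: 0.075
t 24.5 p [ 0.5756 -0.3155  0.1328] phi 107.0 z [ 0.13  -0.013 -0.991] F [ 0.4 -0.8  0.2] w 0.075 j [ 0.97  0.78 -0.76  1.68  0.66  0.82  0.26]
tool offset mm [ 5.1 -0.8 78.1]
roll total -0.01 (mod pi)
```

```bash
python3 -m pendant '[{"offset":[5,-1,25],"roll":-0.01},{"offset":[0,0,25],"roll":0},{"offset":[0,0,26],"roll":0}]'; python3 -c "
from h import *
b=cap('side','s14');go([.5835,-.3118,.055],107.6);cv2.imwrite('pics/s14b.png',cv2.resize(b['img'][120:240,200:360,::-1],(640,480),interpolation=2))"
```

```text
clock: 24.88
position: [0.5834, -0.3104, 0.0538]
tool_rot: [0.055, 0.588, 0.806, 0.034]
force: [0.6, -0.8, -0.3]
width: 0.075
t 24.93 p [ 0.5819 -0.3094  0.0504] phi 107.7 z [ 0.125 -0.009 -0.992] F [-0.9  1.3 -2. ] w 0.075 j [ 0.9   0.89 -0.68  1.69  0.75  0.71  0.19]
tool offset mm [-3.   1.3 -4.3]
roll total 0.001 (mod pi)
```

View pics/s14b.png

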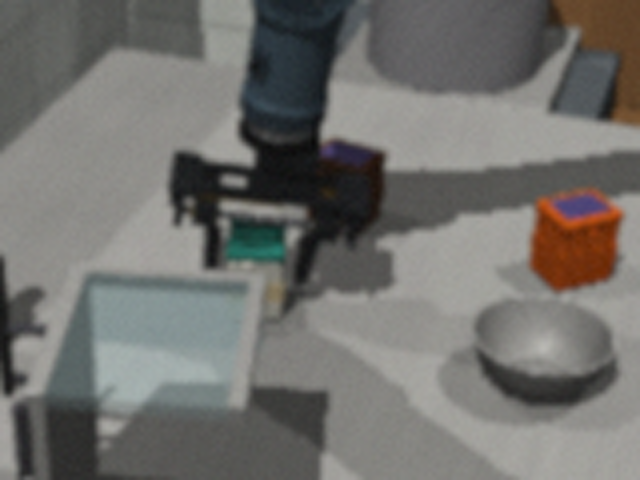

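```bash
python3 -m pendant '[{"offset":[-3,1,-3],"roll":0},{"offset":[0,0,0],"roll":0},{"offset":[0,0,0],"roll":0}]' 1 35;python3 -c "
from h import *
st()"; python3 -m pendant '[{"offset":[0,0,-35],"roll":0},{"offset":[0,0,-55],"roll":0},{"offset":[0,0,-55],"roll":0.07},{"offset":[0,0,-55],"roll":0.08},{"offset":[0,0,-55],"roll":0.09}]' ;python3 -c "
from h import *
b=cap('side','s15');go([.5,.2085,.31],93.7);cv2.imwrite('pics/s15b.png',cv2.resize(b['img'][80:240,170:360,::-1],(760,640)[:2],interpolation=2)[:600])"
```

```text
clock: 25.3
position: [0.5846, -0.3118, 0.0563]
tool_rot: [0.054, 0.588, 0.807, 0.034]
force: [0.1, -0.9, -3.3]
width: 0.0586
t 25.3 p [ 0.5846 -0.3118  0.0563] phi 107.7 z [ 0.127 -0.009 -0.992] F [ 0.1 -0.9 -3.3] w 0.0586 j [ 0.91  0.88 -0.68  1.68  0.74  0.72  0.2 ]
clock: 25.92
position: [0.5476, -0.309, 0.3133]
tool_rot: [0.045, 0.683, 0.728, 0.038]
force: [0.6, -1.6, -3.2]
width: 0.0559
t 25.98 p [ 0.5506 -0.3096  0.3217] phi 93.4 z [ 0.128 -0.011 -0.992] F [ 2.2 -0.3  3.4] w 0.0554 j [ 1.07  0.52 -0.87  1.58  0.41  1.1   0.19]
tool offset mm [520.3 -19.9  -0.8]
roll total -0.005 (mod pi)
```

View pics/s15b.png

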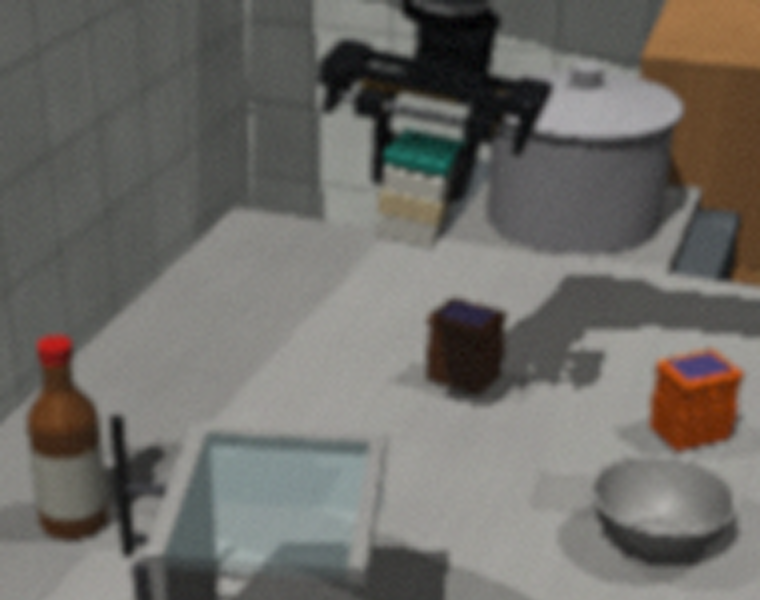

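```bash
python3 -m pendant '[{"offset":[45,-2,-5],"roll":0},{"offset":[55,-2,0],"roll":0},{"offset":[55,-2,0],"roll":0},{"offset":[55,-2,0],"roll":0},{"offset":[55,-2,0],"roll":0},{"offset":[55,-2,0],"roll":0},{"offset":[55,-2,0],"roll":0},{"offset":[55,-2,0],"roll":0},{"offset":[45,-2,0],"roll":0},{"offset":[35,-2,0],"roll":0}]' ;python3 -c "
from h import *
go([.498,.2085,.165],93.7)"
```

```text
clock: 27.22
position: [0.4967, 0.2093, 0.3152]
tool_rot: [0.058, 0.685, 0.725, 0.038]
force: [0.7, 0.2, -3.9]
width: 0.0556
t 27.23 p [0.4967 0.2093 0.3152] phi 93.1 z [ 0.136 -0.023 -0.99 ] F [ 0.7  0.2 -3.9] w 0.0556 j [ 0.26  0.38 -0.99  1.82  0.48  1.06 -0.85]
tool offset mm [  3.7 -19.  149. ]
roll total -0.01 (mod pi)
```

```bash
python3 -m pendant '[{"offset":[0,-19,35],"roll":-0.01},{"offset":[0,0,40],"roll":0},{"offset":[0,0,30],"roll":0}]' ;python3 -c "
from h import *
go([.498,.2085,.167],93.7)"
```

```text
clock: 27.6
position: [0.4913, 0.2116, 0.2093]
tool_rot: [0.059, 0.678, 0.731, 0.042]
force: [1.2, -0.8, -2.8]
width: 0.0557
t 27.6 p [0.4913 0.2116 0.2093] phi 94.2 z [ 0.143 -0.018 -0.99 ] F [ 1.2 -0.8 -2.8] w 0.0557 j [ 0.16  0.5  -0.89  1.95  0.65  0.87 -1.  ]
tool offset mm [-2.4  0.4 42.8]
roll total 0.009 (mod pi)
```

```bash
python3 -m pendant '[{"offset":[-2,0,18],"roll":0.009},{"offset":[0,0,21],"roll":0}]' ;python3 -c "
from h import *
b=cap('side','s16');go([.498,.2085,.165],93.7); cv2.imwrite('pics/s16b.png',cv2.resize(b['img'][150:330,120:330,::-1],(700,600),interpolation=2))"
```

```text
clock: 27.85
position: [0.4967, 0.2085, 0.1693]
tool_rot: [0.059, 0.681, 0.728, 0.042]
force: [-0.5, -0.4, -3.4]
width: 0.0555
t 27.9 p [0.4957 0.2074 0.1668] phi 93.7 z [ 0.139 -0.02  -0.99 ] F [-0.6 -1.2 -4.5] w 0.0555 j [ 0.12  0.56 -0.83  1.97  0.73  0.8  -1.07]
tool offset mm [1.  2.1 2. ]
roll total -0.001 (mod pi)
```

View pics/s16b.png

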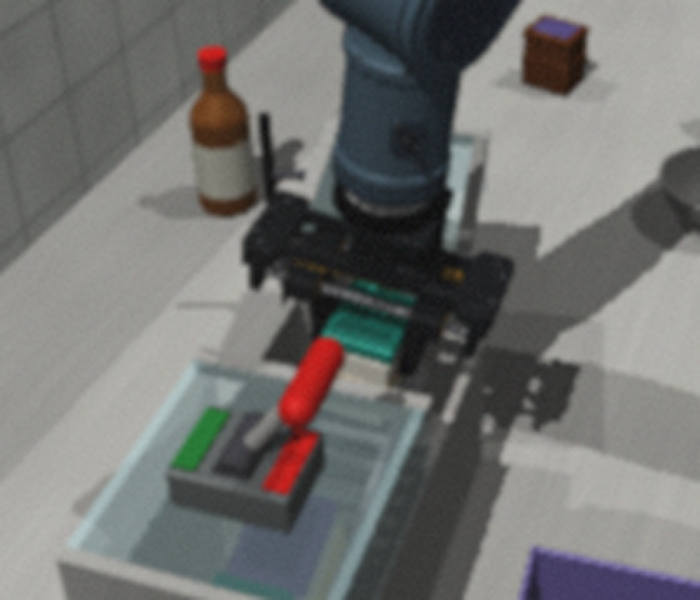

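```bash
python3 -m pendant '[{"offset":[1,1,4],"roll":0}]';  python3 -m pendant '[{"offset":[0,0,0],"roll":0},{"offset":[0,0,-1],"roll":0}]' -0.7; python3 -m pendant '[{"offset":[0,0,-50],"roll":0},{"offset":[0,0,-55],"roll":0},{"offset":[0,0,-50],"roll":0}]'; python3 -m pendant '[{"offset":[-50,0,0],"roll":0},{"offset":[-58,0,0],"roll":0},{"offset":[-58,10,0],"roll":0},{"offset":[-40,20,0],"roll":0}]' 0.1; python3 -c "
from h import *
st()
a=cap('top','t17');b=cap('side','s17');lids(a)
cv2.imwrite('pics/s17b.png',np.hstack([cv2.resize(b['img'][200:340,120:290,::-1],(486,400),interpolation=2),cv2.resize(a['img'][160:240,90:150,::-1],(300,400),interpolation=2)]))"
```

```text
clock: 28.02
position: [0.4974, 0.2085, 0.1633]
tool_rot: [0.058, 0.682, 0.728, 0.04]
force: [0.0, 0.1, -3.5]
width: 0.0558
clock: 28.28
position: [0.4988, 0.2096, 0.1664]
tool_rot: [0.059, 0.682, 0.728, 0.042]
force: [-0.2, 0.7, 0.1]
width: 0.0735
clock: 28.65
position: [0.4754, 0.2122, 0.3234]
tool_rot: [0.058, 0.682, 0.728, 0.041]
force: [1.2, -0.8, 0.4]
width: 0.0749
clock: 29.15
position: [0.5209, 0.0102, 0.3431]
tool_rot: [0.064, 0.677, 0.731, 0.047]
force: [-0.1, -0.1, 0.0]
width: 0.0403
t 29.15 p [0.5209 0.0102 0.3431] phi 94.3 z [ 0.157 -0.018 -0.987] F [-0.1 -0.1  0. ] w 0.0403 j [ 0.73  0.28 -1.    1.85  0.34  1.01 -0.33]
teal 484.5 [ 56.9 348.1] ctr [0.0101 0.6699] yaw of length 92.7 sizes 0.388 0.256
teal 65.5 [164.8 204.8] ctr [0.4993 0.3001] yaw of length 4.2 sizes 0.024 0.057
lilac 181.0 [146.7 282.6] ctr [0.2273 0.3613] yaw of length 96.0 sizes 0.207 0.044
lilac 106.0 [385.5 257.5] ctr [ 0.3032 -0.4758] yaw of length 43.4 sizes 0.03 0.043
lilac 71.5 [154.5 256. ] ctr [0.3192 0.3348] yaw of length 89.2 sizes 0.06 0.035
lilac 124.0 [390.3 187.5] ctr [ 0.5493 -0.5042] yaw of length 168.0 sizes 0.05 0.037
```

View pics/s17b.png

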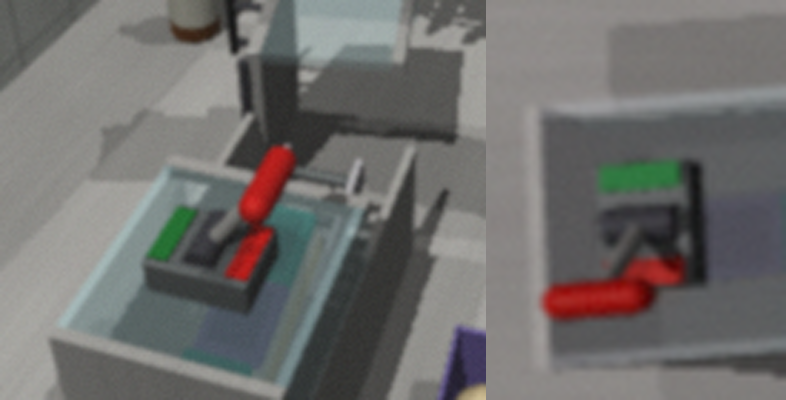

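View pics/t17.png

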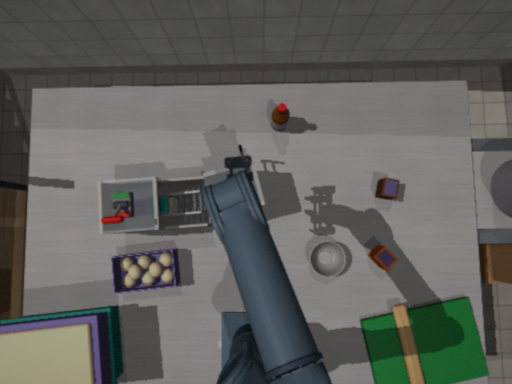

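```bash
python3 -m pendant '[{"offset":[0,25,0],"roll":-0.09},{"offset":[0,25,0],"roll":-0.09},{"offset":[0,25,0],"roll":-0.09},{"offset":[0,25,0],"roll":-0.09},{"offset":[0,25,0],"roll":-0.09},{"offset":[0,25,0],"roll":-0.09}]' 0.1; python3 - <<'E'
from h import *
a=cap('top','t18');b=cap('side','s18')
go([.677,.025,.27],125.2)
cv2.imwrite('pics/c18.png',np.hstack([cv2.resize(a['img'][130:230,180:280,::-1],(400,400),interpolation=2),cv2.resize(b['img'][130:230,150:250,::-1],(400,400),interpolation=2)]))
E
```

```text
clock: 30.0
position: [0.6649, 0.0569, 0.3708]
tool_rot: [0.077, 0.452, 0.888, 0.029]
force: [0.6, -0.5, -0.2]
width: 0.0396
t 30.1 p [0.6653 0.0587 0.3707] phi 125.6 z [ 0.164 -0.016 -0.986] F [-0.1 -0.1 -0.4] w 0.0397 j [ 0.48  0.58 -1.01  1.46  0.59  1.24  0.05]
tool offset mm [-23.  -22.9 101.8]
roll total 0.008 (mod pi)
```

View pics/c18.png

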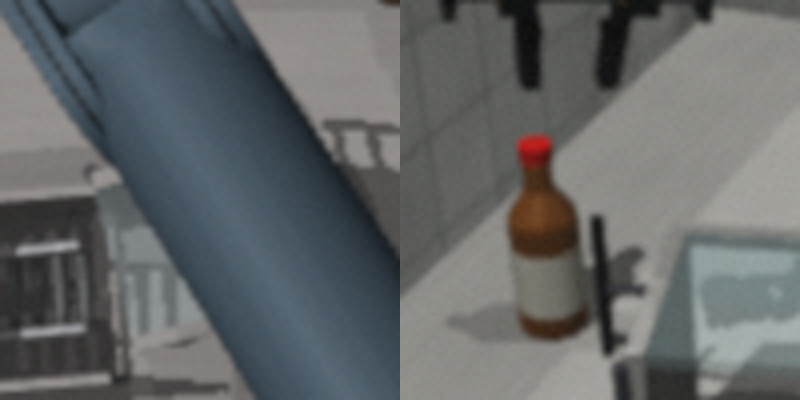

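```bash
python3 - <<'E'
from h import *
b=cap('side')
print(onz(b,199.3,184,.225), proj(b,[.6769,.025,.225]),proj(b,[.6769,.025,.165]))
E
```

```text
[0.67310803 0.02869114 0.225     ] [198.74229807 183.16598297] [200.26482412 199.85910444]
```

```bash
python3 -m pendant '[{"offset":[-12,-12,30],"roll":0},{"offset":[-11,-11,40],"roll":0}]'; python3 - <<'E'
from h import *
b=cap('side','s19')
go([.675,.027,.212],125.2)
cv2.imwrite('pics/c19.png',cv2.resize(b['img'][110:210,140:260,::-1],(720,600),interpolation=2))
E
```

```text
clock: 30.4
position: [0.6706, 0.0263, 0.304]
tool_rot: [0.08, 0.453, 0.887, 0.032]
force: [0.3, -0.5, -0.4]
width: 0.0396
t 30.45 p [0.6686 0.0224 0.2975] phi 125.3 z [ 0.162 -0.019 -0.987] F [-1.  -2.6 -3.2] w 0.0395 j [ 0.52  0.63 -0.96  1.55  0.65  1.12  0.05]
tool offset mm [ 9.4 -2.5 85.4]
roll total 0.003 (mod pi)
```

View pics/c19.png

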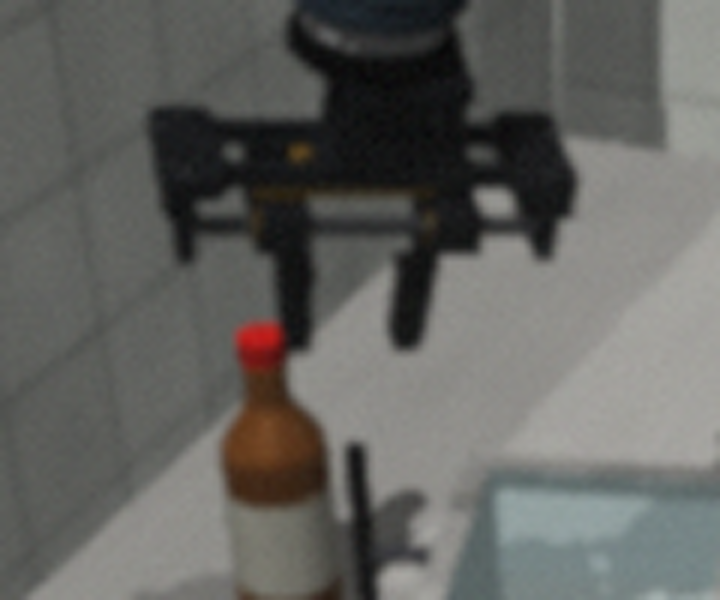

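```bash
python3 -m pendant '[{"offset":[9,-2,20],"roll":0},{"offset":[0,0,30],"roll":0},{"offset":[0,0,32],"roll":0}]'; python3 - <<'E'
from h import *
b=cap('side','s20')
go([.675,.027,.212],125.2)
cv2.imwrite('pics/c20.png',cv2.resize(b['img'][110:210,140:260,::-1],(720,600),interpolation=2))
E
```

```text
clock: 30.82
position: [0.6741, 0.0261, 0.2177]
tool_rot: [0.078, 0.457, 0.885, 0.029]
force: [-0.0, -0.5, 0.7]
width: 0.0394
t 30.88 p [0.6723 0.0253 0.2131] phi 125.0 z [ 0.159 -0.021 -0.987] F [-1.2 -1.1 -3.2] w 0.0399 j [ 0.47  0.72 -0.9   1.62  0.74  0.99 -0.03]
tool offset mm [-0.1  3.1  1.5]
roll total -0.004 (mod pi)
```

View pics/c20.png

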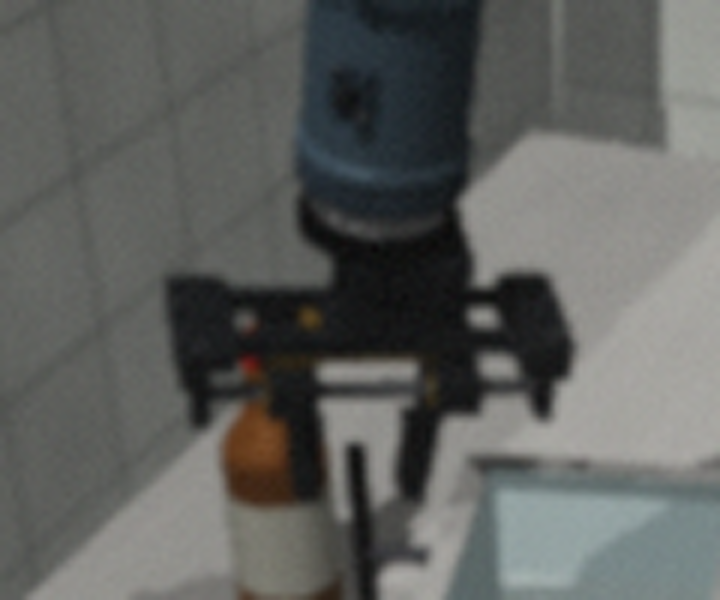

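```bash
python3 -m pendant '[{"offset":[0,3,0],"roll":0},{"offset":[0,0,0],"roll":0}]' 1 12; python3 -m pendant '[{"offset":[0.7,-14.8,0],"roll":0.1},{"offset":[0.7,-14.8,0],"roll":0.1},{"offset":[0.7,-14.8,0],"roll":0.1},{"offset":[0.7,-14.8,0],"roll":0.1}]'; python3 -c "
from h import *
door()"
```

```text
clock: 31.12
position: [0.6745, 0.0276, 0.2158]
tool_rot: [0.076, 0.458, 0.885, 0.028]
force: [-1.1, 0.3, 0.3]
width: 0.0215
clock: 31.62
position: [0.6243, 0.0067, 0.2164]
tool_rot: [0.073, 0.629, 0.773, 0.048]
force: [0.8, 0.2, 3.1]
width: 0.0126
t 31.62 p [0.6243 0.0067 0.2164] phi 101.5 z [ 0.173 -0.017 -0.985] F [0.8 0.2 3.1] w 0.0126 j [ 0.51  0.61 -0.84  1.76  0.66  0.88 -0.4 ]
r 0.1409 ang 282.8
```

```bash
python3 -m pendant '[{"offset":[-1,-14.8,0.5],"roll":0.1},{"offset":[-0.5,-14.8,0.5],"roll":0.1},{"offset":[0,-14.8,0.5],"roll":0.1},{"offset":[0.3,-14.8,0.5],"roll":0.1},{"offset":[0.7,-14.8,0],"roll":0.1}]'; python3 -c "
from h import *
door()"
```

```text
clock: 32.25
position: [0.5604, 0.0081, 0.2165]
tool_rot: [0.067, 0.804, 0.586, 0.076]
force: [-0.5, -3.8, 7.1]
width: 0.0127
t 32.25 p [0.5604 0.0081 0.2165] phi 72.4 z [ 0.2  -0.02 -0.98] F [-0.5 -3.8  7.1] w 0.0127 j [ 0.49  0.45 -0.76  1.94  0.56  0.74 -0.9 ]
r 0.1399 ang 256.5
```

```bash
python3 -m pendant '[{"offset":[-1,-14.8,0.5],"roll":0.09},{"offset":[-0.5,-14.8,0.5],"roll":0.09},{"offset":[0,-14.8,0.5],"roll":0.09},{"offset":[0.3,-14.8,0.5],"roll":0.09},{"offset":[0.5,-14.8,0],"roll":0.09}]'; python3 -c "
from h import *
door()
a=cap('top','t21');b=cap('side','s21');
cv2.imwrite('pics/c21.png',np.hstack([cv2.resize(a['img'][160:260,160:260,::-1],(400,400),interpolation=2),cv2.resize(b['img'][160:280,180:300,::-1],(400,400),interpolation=2)]))"
```

```text
clock: 32.88
position: [0.5061, 0.036, 0.216]
tool_rot: [0.061, 0.918, 0.38, 0.098]
force: [-5.1, -8.4, 13.8]
width: 0.0125
t 32.88 p [0.5061 0.036  0.216 ] phi 45.7 z [ 0.226 -0.037 -0.973] F [-5.1 -8.4 13.8] w 0.0125 j [ 0.37  0.32 -0.67  2.09  0.5   0.64 -1.43]
r 0.1388 ang 231.2
```

View pics/c21.png

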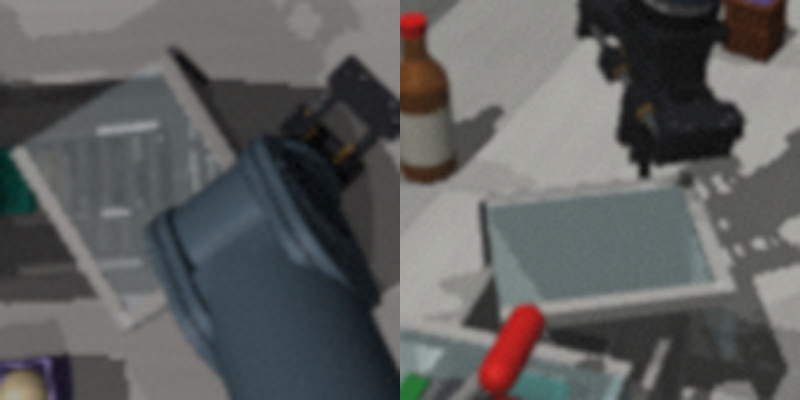

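```bash
python3 -m pendant '[{"offset":[0,0,-2],"roll":0},{"offset":[0,0,-1],"roll":0}]' 0.45; python3 -c "
from h import *
door()"; python3 -m pendant '[{"offset":[-1,-14,0],"roll":0.09},{"offset":[0,-14,0],"roll":0.09},{"offset":[0.3,-14,0],"roll":0.09}]';python3 -c "
from h import *
door()
a=cap('top','t22');b=cap('side','s22');
cv2.imwrite('pics/c22.png',np.hstack([cv2.resize(a['img'][160:260,160:260,::-1],(400,400),interpolation=2),cv2.resize(b['img'][160:280,180:300,::-1],(400,400),interpolation=2)]))"
```

```text
clock: 33.22
position: [0.5052, 0.0382, 0.2215]
tool_rot: [0.062, 0.917, 0.381, 0.099]
force: [-0.4, -1.3, -0.1]
width: 0.0241
t 33.23 p [0.5052 0.0382 0.2215] phi 45.9 z [ 0.229 -0.037 -0.973] F [-0.4 -1.3 -0.1] w 0.0241 j [ 0.37  0.31 -0.68  2.09  0.49  0.65 -1.42]
r 0.1376 ang 230.4
clock: 33.6
position: [0.4806, 0.0698, 0.2161]
tool_rot: [0.048, 0.961, 0.249, 0.109]
force: [0.8, -1.8, 0.6]
width: 0.0244
t 33.6 p [0.4806 0.0698 0.2161] phi 29.9 z [ 0.234 -0.037 -0.972] F [ 0.8 -1.8  0.6] w 0.0244 j [ 0.25  0.27 -0.63  2.14  0.49  0.62 -1.78]
r 0.1348 ang 213.5
```

View pics/c22.png

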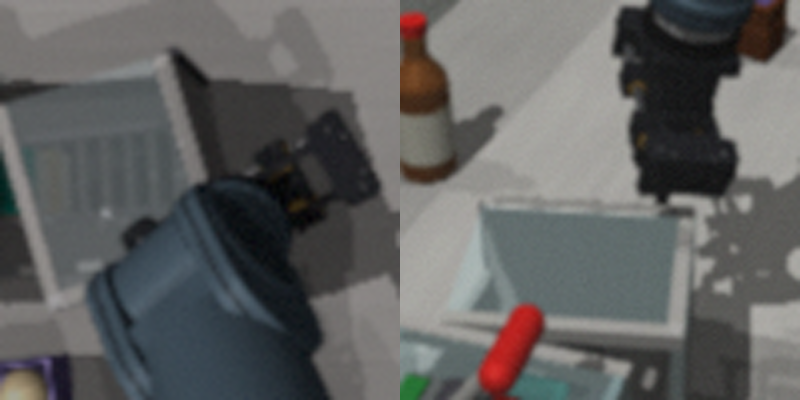

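```bash
python3 -m pendant '[{"offset":[-9,-6,0],"roll":0.05},{"offset":[-1,-10,1],"roll":0.05},{"offset":[0,-10,1],"roll":0.03}]';python3 -c "
from h import *
door()
a=cap('top','t23');b=cap('side','s23');
cv2.imwrite('pics/c23.png',np.hstack([cv2.resize(a['img'][160:260,160:260,::-1],(400,400),interpolation=2),cv2.resize(b['img'][160:280,180:300,::-1],(400,400),interpolation=2)]))"
```

```text
clock: 34.08
position: [0.4625, 0.0883, 0.2096]
tool_rot: [0.041, 0.974, 0.19, 0.113]
force: [0.8, -1.5, 0.8]
width: 0.0245
t 34.08 p [0.4625 0.0883 0.2096] phi 22.8 z [ 0.236 -0.036 -0.971] F [ 0.8 -1.5  0.8] w 0.0245 j [ 0.18  0.26 -0.61  2.18  0.5   0.6  -1.98]
r 0.1419 ang 203.2
```

View pics/c23.png

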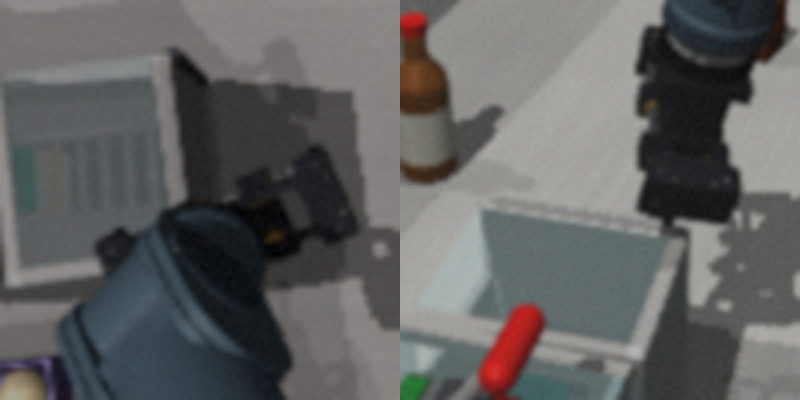

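```bash
python3 -m pendant '[{"offset":[0,-8,-1],"roll":0},{"offset":[0,-8,-1],"roll":0},{"offset":[0,-8,-1],"roll":0}]';python3 -c "
from h import *
door()"
```

```text
clock: 34.55
position: [0.4578, 0.0989, 0.2094]
tool_rot: [0.048, 0.975, 0.186, 0.113]
force: [19.8, -21.8, -13.9]
width: 0.0298
t 34.55 p [0.4578 0.0989 0.2094] phi 22.4 z [ 0.238 -0.051 -0.97 ] F [ 19.8 -21.8 -13.9] w 0.0298 j [ 0.13  0.26 -0.6   2.18  0.53  0.61 -2.04]
r 0.1425 ang 198.5
```

```bash
python3 -m pendant '[{"offset":[0,4,0],"roll":0}]' 0.2;python3 -c "
from h import *
door()"; python3 -m pendant '[{"offset":[0,3,-15],"roll":0},{"offset":[0,0,-40],"roll":0},{"offset":[0,0,-55],"roll":0},{"offset":[0,50,-30],"roll":0},{"offset":[0,55,0],"roll":0}]'; python3 -c "
from h import *
door()
a=cap('top','t24');b=cap('side','s24');
cv2.imwrite('pics/c24.png',np.hstack([cv2.resize(a['img'][160:260,90:240,::-1],(600,400),interpolation=2),cv2.resize(b['img'][200:320,160:220,::-1],(200,400),interpolation=2)]));cv2.imwrite('pics/d24.png',cv2.resize(b['img'][190:330,110:300,::-1],(800,590),interpolation=2))"
```

```text
clock: 34.67
position: [0.4598, 0.0944, 0.21]
tool_rot: [0.048, 0.975, 0.186, 0.113]
force: [-0.9, 0.6, 0.8]
width: 0.0351
t 34.67 p [0.4598 0.0944 0.21  ] phi 22.4 z [ 0.238 -0.052 -0.97 ] F [-0.9  0.6  0.8] w 0.0351 j [ 0.14  0.26 -0.6   2.18  0.52  0.61 -2.03]
r 0.1422 ang 200.5
clock: 35.3
position: [0.4648, 0.0052, 0.3656]
tool_rot: [0.047, 0.973, 0.194, 0.113]
force: [1.0, 1.0, 0.2]
width: 0.0357
t 35.3 p [0.4648 0.0052 0.3656] phi 23.4 z [ 0.239 -0.048 -0.97 ] F [1.  1.  0.2] w 0.0357 j [ 0.42 -0.01 -0.57  2.01  0.1   0.91 -1.39]
r 0.189 ang 227.3
```

View pics/c24.png

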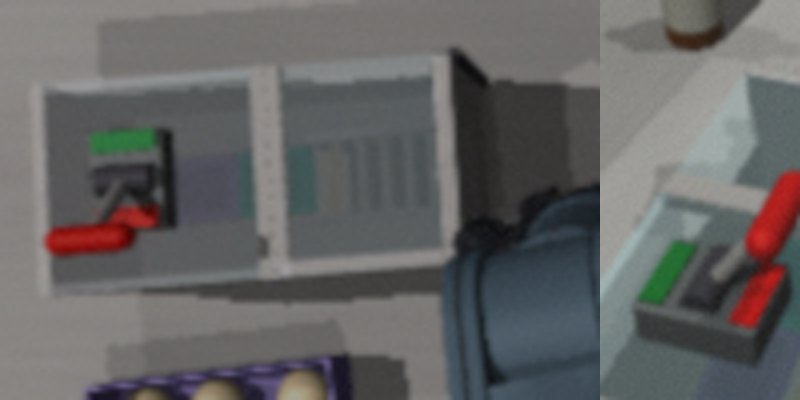

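View pics/d24.png

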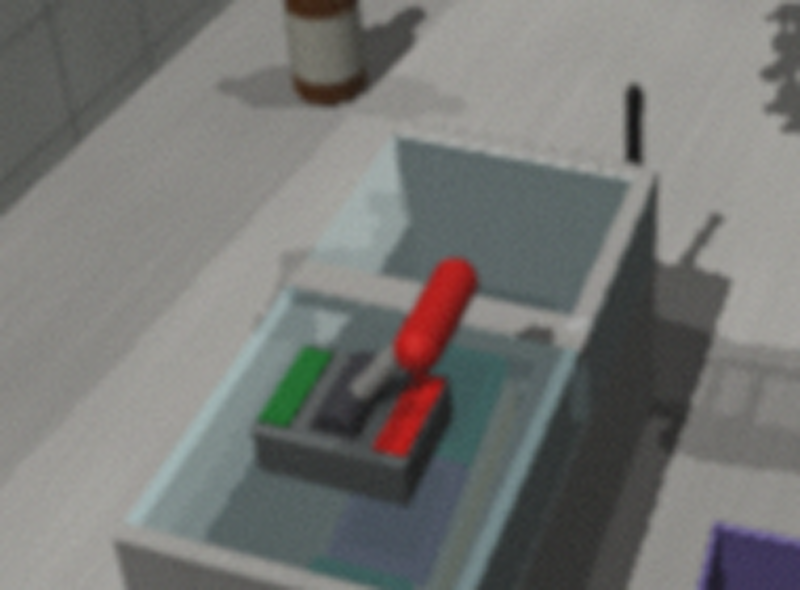

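```bash
python3 - <<'E'
from h import *
b=cap('side','s25');a=cap('top')
print([x for x in blobs(b,(0,170,60),(4,255,255))],blobs(a,(0,170,60),(4,255,255)))
go([.375,.395,.40],18)
E
```

```text
[([180, 164, 7, 8, 43], [183.2, 167.2]), ([199, 252, 24, 46, 390], [210.6, 273.1])] [([278, 104, 8, 8, 56], [281.6, 107.6]), ([102, 212, 28, 12, 173], [115.2, 217.7])]
t 35.5 p [0.4635 0.0049 0.3623] phi 23.1 z [ 0.233 -0.048 -0.971] F [0.8 0.5 0.2] w 0.0355 j [ 0.42 -0.   -0.57  2.01  0.11  0.91 -1.39]
tool offset mm [  77.3 -386.9  -76. ]
roll total 0.088 (mod pi)
```

```bash
python3 -m pendant '[{"offset":[11,-50,-20],"roll":0.012},{"offset":[11,-55,-20],"roll":0.012},{"offset":[11,-55,-15],"roll":0.012},{"offset":[11,-55,-10],"roll":0.012},{"offset":[11,-55,-5],"roll":0.012},{"offset":[11,-55,0],"roll":0.012},{"offset":[11,-50,0],"roll":0.012}]' 1 30; python3 - <<'E'
from h import *
b=cap('side','s26');a=cap('top')
print(tri(a,(112.5,219.5),b,(213.8,264.1)))
go([.385,.395,.303],18)
E
```

```text
clock: 36.38
position: [0.3827, 0.4021, 0.3987]
tool_rot: [0.04, 0.981, 0.154, 0.112]
force: [1.3, 0.7, 0.5]
width: 0.0005
(array([0.4448039 , 0.39307687, 0.30366393]), np.float64(0.0012243558902457399))
t 36.48 p [0.3796 0.4059 0.3977] phi 19.1 z [ 0.229 -0.039 -0.973] F [-0.3  0.2  0.4] w 0.0002 j [-0.24  0.33 -0.98  1.67  0.53  1.27 -2.59]
tool offset mm [-17.8   1.6  93.8]
roll total 0.019 (mod pi)
```

```bash
python3 -m pendant '[{"offset":[-18,2,30],"roll":-0.06},{"offset":[0,0,40],"roll":-0.05},{"offset":[0,0,22],"roll":0}]'; python3 - <<'E'
from h import *
b=cap('side','s27')
go([.51,.395,.305],24)
cv2.imwrite('pics/d27.png',cv2.resize(b['img'][190:330,110:300,::-1],(800,590),interpolation=2))
E
```

```text
clock: 36.85
position: [0.3802, 0.3979, 0.3032]
tool_rot: [0.042, 0.969, 0.219, 0.108]
force: [-0.2, -0.6, 0.7]
width: 0.0008
t 36.9 p [0.3802 0.3969 0.3011] phi 26.1 z [ 0.226 -0.036 -0.973] F [-0.2 -1.1 -1.4] w 0.0006 j [-0.26  0.41 -0.95  1.82  0.64  1.1  -2.59]
tool offset mm [114.4  55.9  25.6]
roll total 0.037 (mod pi)
```

View pics/d27.png

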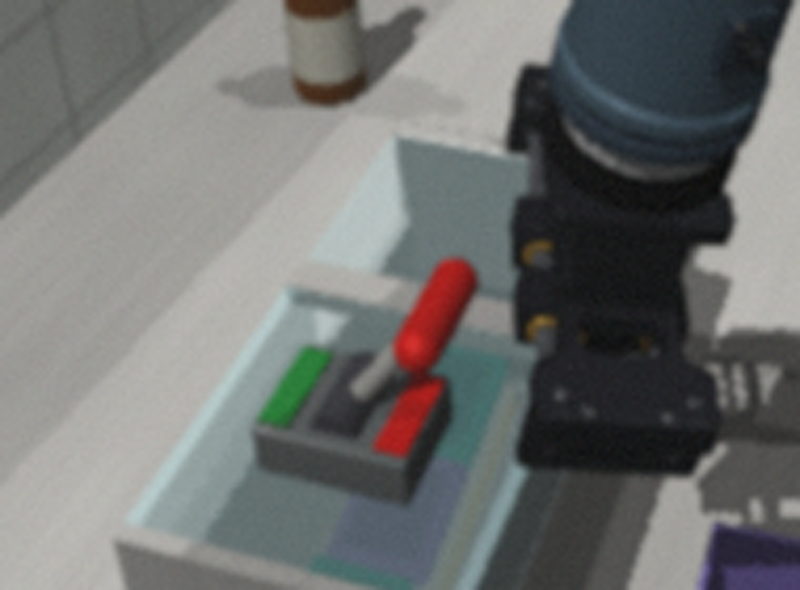

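```bash
python3 -m pendant '[{"offset":[14,7,3],"roll":0},{"offset":[14,7,3],"roll":0},{"offset":[14,7,3],"roll":0},{"offset":[14,7,3],"roll":0},{"offset":[14,7,3],"roll":0},{"offset":[14,7,3],"roll":0},{"offset":[14,7,3],"roll":0}]'; python3 - <<'E'
from h import *
b=cap('side','s28')
go([.51,.395,.305],24)
cv2.imwrite('pics/d28.png',cv2.resize(b['img'][190:330,110:300,::-1],(800,590),interpolation=2))
E
```

```text
clock: 37.78
position: [0.4997, 0.3956, 0.3099]
tool_rot: [0.041, 0.969, 0.217, 0.109]
force: [0.5, 0.6, -0.5]
width: 0.0003
t 37.83 p [0.5023 0.3947 0.3098] phi 25.8 z [ 0.23  -0.033 -0.973] F [ 1.6 -2.  -0.3] w 0.0003 j [-0.21  0.54 -0.89  1.62  0.69  1.15 -2.42]
tool offset mm [6.  2.3 6.5]
roll total 0.032 (mod pi)
```

View pics/d28.png

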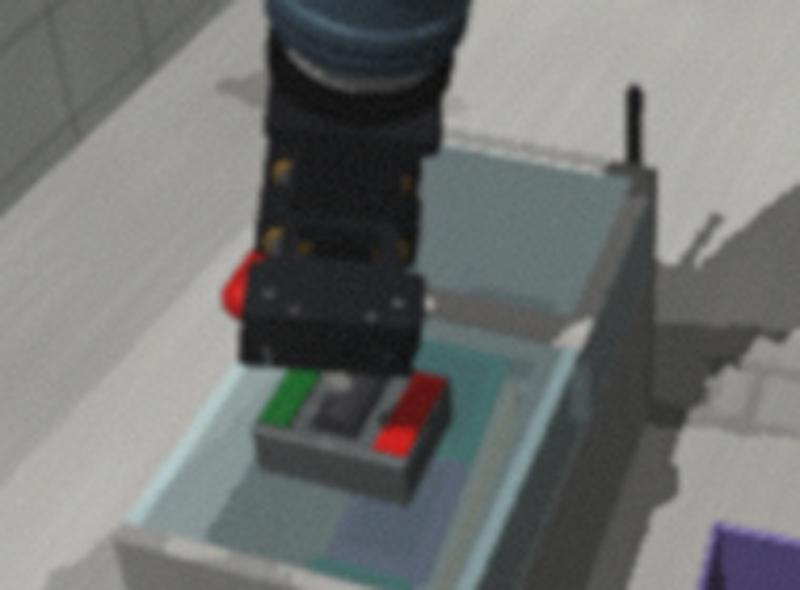

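```bash
python3 -m pendant '[{"offset":[-20,-10,-6],"roll":0},{"offset":[-20,-10,-10],"roll":0},{"offset":[-15,0,-50],"roll":0},{"offset":[0,50,-30],"roll":0},{"offset":[0,55,0],"roll":0},{"offset":[0,55,0],"roll":0},{"offset":[0,55,0],"roll":0},{"offset":[0,50,0],"roll":0},{"offset":[0,40,0],"roll":0}]'; python3 - <<'E'
from h import *
b=cap('side','s29');a=cap('top','t29')
st()
cv2.imwrite('pics/d29.png',cv2.resize(b['img'][190:330,110:300,::-1],(800,590),interpolation=2))
cv2.imwrite('pics/e29.png',cv2.resize(a['img'][160:250,90:240,::-1],(800,480),interpolation=2))
for c in(a,b): print(blobs(c,(0,170,60),(4,255,255)))
E
```

```text
clock: 38.95
position: [0.5346, 0.1217, 0.434]
tool_rot: [0.044, 0.966, 0.228, 0.111]
force: [0.4, -0.0, -0.4]
width: 0.0001
t 39.05 p [0.536  0.1186 0.4338] phi 27.0 z [ 0.234 -0.037 -0.972] F [ 0.4  0.4 -0.9] w 0.0005 j [ 0.46  0.2  -0.95  1.7   0.33  1.15 -1.68]
[([278, 104, 8, 9, 58], [281.6, 107.7]), ([101, 184, 21, 7, 118], [110.6, 186.6]), ([114, 212, 14, 5, 58], [120.3, 214.2])]
[([180, 164, 7, 8, 45], [183.1, 167.2]), ([158, 243, 20, 23, 223], [167.1, 254.1]), ([199, 279, 16, 19, 144], [206.9, 287.9])]
```

View pics/d29.png

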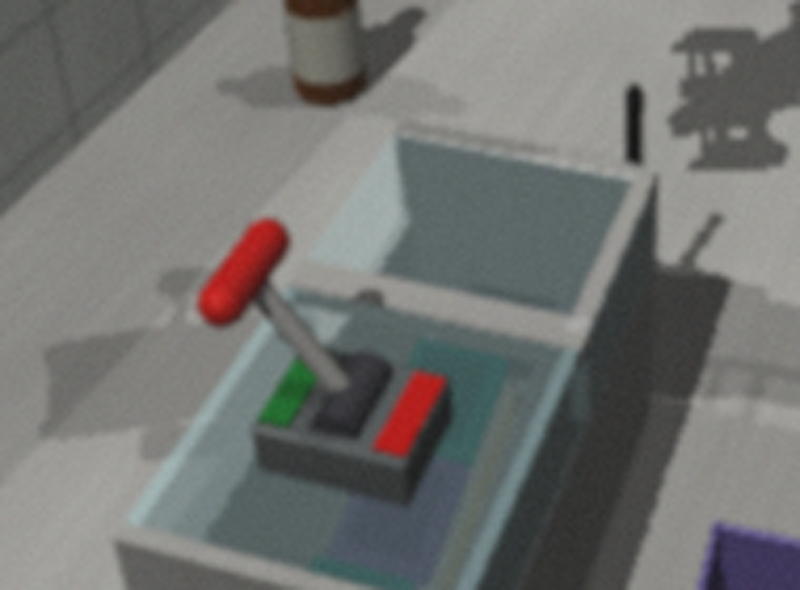

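View pics/e29.png

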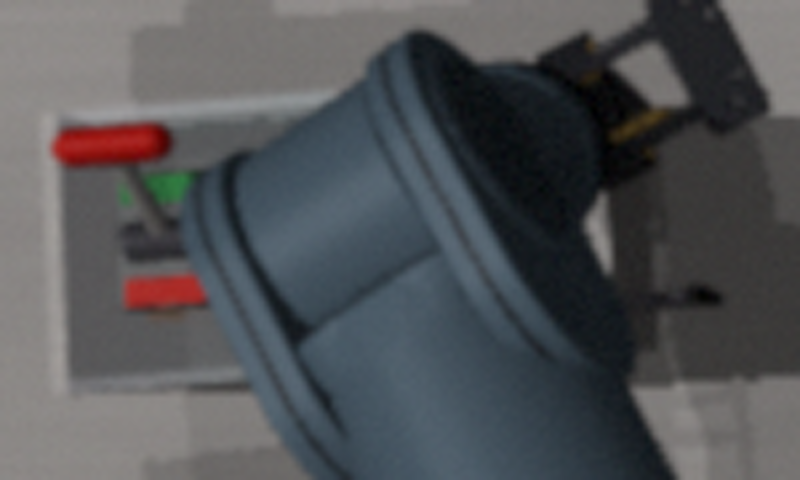

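```bash
python3 -c "
from h import *
print(workorder.hand_in()); st()"
```

```text
the job is handed in; nothing more can be done
None
the job is handed in; nothing more can be done
```

The job was done in order and handed in at about 39 s of the 210 s allowed; the hand-in reports no verdict. I switched the isolator off, opened the door to about 1.7 rad by its handle and loaded all three tubs (two teal, one lilac). Then I shut the door and switched the isolator back on.

**Last checks, all by camera:**
- **Isolator:** the lever is back at its starting "on" pixels in the side view, (167, 254).
- **Door:** the handle top is at its starting pixel, (260.6, 211), and the force rose to about 30 N against the stop when I pushed it shut.
- **Tubs:** the three lids lie end to end from the stop (teal, lilac, teal). I judged the queue spacing by eye, without measuring it.
- **Bystanders:** the bottle had not moved. I never planned contact with the bowl or basket, which looked unmoved in the pictures. I did not measure them.

**What did not go cleanly:** the tool slowly tilted during the run, reaching about 14° by the end. I allowed for this when placing the tubs, closing the door and pushing the switch. The arm was raised clear of everything at hand-in.

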